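# Open the child-locked seasoning caddy with the lighter and load it

### The arm

A 6-joint arm with a two-finger parallel gripper is mounted at the origin on a cart in front of the work surface, level with it; the furniture and walls round the work are solid. World frame = base frame: x ahead of the robot, y to its left, z up, the work surface at z = 0. Lengths are in mm, angles in degrees, forces in N, time in s.
With the tool pointing down it reaches from about 350 to 975 mm from the base axis. Payload 7.1 kg.
Tool frame: the origin (TCP) lies at the very end of the fingers, on their centre line; the grasp point (between the pads) lies 19 mm behind it (manip.tcp_to_grasp is the distance from the TCP to the grasp point, in mm); x points along the fingers, y is the direction in which the jaws open and shut, and the axes are right-handed (so a half turn about x gives the same grasp; the last joint's range is limited). The gripper opens to 88 mm and grips with 3 to 60 N. Pads are 20 mm wide; open, the fingers measure 115 mm over their backs; the gripper's body (75 mm by 178 mm) begins 61 mm behind the grasp point.
Start: joints at [-75.057, 24.242, 93.386, -0, 62.372, -1.089], TCP at [172.62, -600.672, 194.875] pointing down, gripper open.
Joint ranges: [-172.04, 172.04], [-51.8, 120.97], [4.93, 147.93], [-75.15, 255.16], [6.16, 154.13], [-145.62, 145.62]. Speed limits (degrees/s): [136.94, 136.94, 172.46, 180, 180, 180].

### API

Orientations are given as a 3x3 rotation matrix whose columns are the frame's x, y, z axes.
In Python, from rig import manip, vision gives the robot as it stands.
- The arm moves only by the shell command python3 -m crank 'ROWS' [FORCE]. ROWS is JSON, a list of rows, each a list of 3 entries, a list of its own where there are three numbers: the shift along the world's x, y, z in mm, then the turn, a rotation vector about the world's x, y, z in rad, then the opening, from 0 (shut) to 1 (fully open). A call has exactly 8 rows; each row shifts and turns the commanded pose from where the row before left it; what a row does not reach is not made up. A row lasts 1/12 s, in which the tool goes at most 41.7 mm and 7.16 degrees, less where a joint would pass 70% of its speed; a pose out of reach is approached as far as the arm can. A call is refused whole if a number of a shift passes 41.7 or a number of a turn 0.125, either way. A call with a gripper value outside its range is refused whole. The fingers move at their own pace and stop on an object; FORCE is the grip in N (left out, the last holds). Time passes only in rows, so rows that do not move let the fingers close, or fill a call up. It gives the time, the measured TCP pose, the force and the opening at its end, in the units of the state.
- manip.get_obs(): the state, without advancing time (a new reading comes with each control period).
- vision.read_camera(name): name is "scene" or "top" or "wrist"; returns the picture (420x560x3 uint8, red, green, blue); there is no depth.
- vision.get_calibration(name): a dict with "mtx" (3x3 intrinsics, pixels), "pose" (4x4, takes a point from camera to world coordinates); the wrist camera has in their place "hand_eye" (4x4, takes a point from camera to tool coordinates, whose origin is the TCP and whose axes are the tool frame's). Camera axes: x right, y down, z forward; pixel columns grow to the right and rows downward; lengths in mm; the calibration is good to about 2 mm. A picture is of the moment at which its call begins: read the wrist's pose just before it. get_calibration takes no time and is no camera call.
- manip.close_job(): hands the job in, once; it reports no verdict.
The state is a dict: "time_s": time; "qpos": joint angles; "joint_vel": joint speeds; "joint_efforts": joint torques, N m; "tool_pos": TCP position; "tool_rot": TCP orientation; "force": force on the tool from outside, world axes, zero at the start; "torque": the same for the moment, N m; "opening": finger opening in mm.
Only numpy, scipy, OpenCV 4.12 (cv2) and the standard library are available. Lean on these libraries where they do the work, as an engineer would, in place of code of your own. Each camera call takes 0.05 s, during which the arm holds its last target. There are 200 camera calls.

### The job

The white seasoning caddy is locked: take the long gas lighter and push its thin metal tube through the slot in the caddy's front until it presses the hidden tab and the lid springs open, then lay the lighter back down on the worktop. Then set the tall salt shaker down upright in the deep compartment at the back of the caddy, and only after that set the garlic bulb down in the shallow compartment at the front. Leave the lid open, and do not disturb the small steel bowl or the steel tumbler.

Things in the scene. Friction and masses are not known exactly. Their poses are not given: they have to be found in the camera images.
- caddy: Fixed white box, 179 deep (x) x 160 wide (y) x 122 mm high plus a 6 mm lid. Origin at the centre of its underside; x points level from its front face to its back, square to the face, y along the face, z up. Shallow compartment in front, deep one behind, 4 mm divider between (top 105 mm above the worktop), outer walls 5 mm.
- slot (a point): Middle of the mouth of the slot in the caddy's upright front face, 45 mm above the worktop; axes as the caddy's, +x points into it. The slot is level, 30 wide x 17 mm high, through a 5 mm panel with a thin metal frame round it. The space behind is free as far as the tab plate (28 wide x 25 mm high), whose face is 34 mm behind the slot's mouth.
- well (a point): Centre of the floor of the deep back compartment, 6 mm above the worktop, 137 mm behind the front face; axes as the caddy's. Inside it is 74 (x) x 150 (y) mm; the caddy's rim is 116 mm above this floor. The open lid stands behind it, hinged 44 mm behind this point at rim height.
- tray (a point): Centre of the raised floor of the shallow front compartment, 66 mm above the worktop, 62 mm behind the front face; axes as the caddy's. Inside it is 68 (x) x 150 (y) mm; the rim is 56 mm above this floor.
- tab (a joint): How far the hidden spring tab behind the slot is pushed in, straight along the slot's +x: 0 at rest, 0.010 m at its stop. About 2 N starts it, 6.5 N holds it at the stop; the lid is let go when it has been pressed about 4 mm. Press it at least 7 mm to be sure. It springs back.
- lid (a joint): Angle of the caddy's lid, hinged along the far rim: 0 shut and latched, grows as it opens. Once let go, a spring swings it up by itself, in 1 to 2 s, to 2.15 rad, leaning back behind the caddy, where it stays.
- lighter_grip (a point): Where to hold the gas lighter: a point on its long axis, near its centre of mass, in the round black grip (diameter 20 mm, from 16 mm nearer the tip to 69 mm nearer the rear). The lighter is 222 mm long, 60 g, and lies on the worktop with its axis 10 mm up. Its own -y axis points along the lighter to the tip, 141 mm from this point.
- lighter_tip (a point): Centre of the end of the lighter's thin steel tube (diameter 10.5 mm, 125 mm long from grip to end); same axes as the grip point.
- shaker_mid (a point): Middle, half-way up, of the round salt shaker: white with a white cap and blue decoration, diameter 43 mm, 105 mm tall, about 100 g; it stands upright on the worktop, z axis up. The top 14 mm are the cap.
- garlic_mid (a point): Middle of the garlic bulb, 53 x 52 mm and 52 mm tall, 28 g; the point is 26 mm above its underside, z axis up.
- lighter: The whole gas lighter (see lighter_grip). Origin on its side, below the long axis by 10 mm as built, 111 mm from the tip.
- shaker: The whole salt shaker; origin at the centre of its underside.
- garlic: The whole garlic bulb; origin at the centre of its underside.
- bowl: Small steel bowl, diameter 72 mm, 34 mm high; origin at the centre of its underside. Leave alone.
- tumbler: Tapered steel tumbler, diameter 71 mm, 104 mm high, empty; origin at the centre of its underside. Leave alone.

How it is judged (in metres and radians):
On the way, in this order (a step that is already met when the one before it is completed fails the run):
1. the lighter's tube, through the slot, presses the hidden tab by more than 6 mm (value of joint tab above 0.006 m and x of lighter_tip in the frame of slot above 0.03 m), for 0.05 s.
2. the lid stands open and the lighter lies on the worktop, let go (value of joint lid above 1.6 rad and contact force between the fingers and lighter below 0.05 N and height (world z) of lighter_grip between 0 and 0.03 m and height (world z) of lighter_tip between 0 and 0.03 m), for 0.2 s.
3. the shaker is lowered, still in the grip, to within about 12 mm of the floor of the back compartment (x of shaker_mid in the frame of well between -0.037 and 0.037 m and y of shaker_mid in the frame of well between -0.075 and 0.075 m and z of shaker_mid in the frame of well between 0.035 and 0.066 m and angle between shaker_mid's own z axis and vertical below 0.2 rad and contact force between the fingers and shaker above 0.2 N).
4. after that, with the shaker let go in the back, the garlic is lowered, still in the grip, to within about 12 mm of the floor of the front compartment (x of garlic_mid in the frame of tray between -0.034 and 0.034 m and y of garlic_mid in the frame of tray between -0.075 and 0.075 m and z of garlic_mid in the frame of tray between 0.01 and 0.038 m and x of shaker_mid in the frame of well between -0.037 and 0.037 m and y of shaker_mid in the frame of well between -0.075 and 0.075 m and z of shaker_mid in the frame of well between 0.035 and 0.066 m and angle between shaker_mid's own z axis and vertical below 0.2 rad and contact force between the fingers and shaker below 0.05 N and contact force between the fingers and garlic above 0.1 N).
At the end, for the whole second after the job is handed in: The lid is open by more than 1.6 rad; the lighter lies level on the worktop; the salt shaker stands upright (within 0.2 rad) on the floor of the back compartment and the garlic lies on the floor of the front one; all are let go and at rest (all of step 2 and x of shaker_mid in the frame of well between -0.037 and 0.037 m and y of shaker_mid in the frame of well between -0.075 and 0.075 m and z of shaker_mid in the frame of well between 0.035 and 0.066 m and angle between shaker_mid's own z axis and vertical below 0.2 rad and x of garlic_mid in the frame of tray between -0.034 and 0.034 m and y of garlic_mid in the frame of tray between -0.075 and 0.075 m and z of garlic_mid in the frame of tray between 0.01 and 0.038 m and contact force between the fingers and shaker below 0.05 N and contact force between the fingers and garlic below 0.05 N and linear speed of each of lighter, shaker, garlic below 0.02 m/s); the robot touches nothing.
It fails at once if the bowl or the tumbler is moved more than 30 mm (distance of any of bowl, tumbler from where it was at the start of the episode above 0.03 m).
It also fails if it takes over 72 s, if anything falls off the work surface, if the arm or the gripper's body presses on something with over 40 N, if the wrist force passes 120 N, or if a joint passes its speed limit or range.

## Working session

There is one attempt and no reset: what is moved stays moved. The work goes in short steps, Python scripts to look and compute and a shell command to move; the robot and the scene stay as the last step left them, time stands still between calls to the robot, and variables do not carry over. Pictures are saved under pics/ and viewed, about 8 in all and at most 12, crops included, and the job is handed in when it is done.

```bash
mkdir -p pics; ls; cat > h.py <<'E'
import numpy as np, cv2
from rig import manip, vision
def cal(n):
    c=vision.get_calibration(n)
    if n=="wrist":
        o=manip.get_obs(); T=np.eye(4); T[:3,:3]=o["tool_rot"]; T[:3,3]=o["tool_pos"]
        return np.array(c["mtx"]),T@np.array(c["hand_eye"])
    return np.array(c["mtx"]),np.array(c["pose"])
def grab(n,f):
    K,P=cal(n); im=vision.read_camera(n); cv2.imwrite("pics/"+f,im[...,::-1]); np.savez("pics/"+f[:-4],K=K,P=P); return im
def ray(f,uv):
    d=np.load("pics/"+f+".npz");K,P=d["K"],d["P"]
    v=P[:3,:3]@np.linalg.inv(K)@[uv[0],uv[1],1.];return P[:3,3],v/np.linalg.norm(v)
def onz(f,uv,z):
    o,v=ray(f,uv);return o+v*(z-o[2])/v[2]
def proj(f,p):
    d=np.load("pics/"+f+".npz");K,P=d["K"],d["P"]
    q=K@(P[:3,:3].T@(np.array(p)-P[:3,3]));return q[:2]/q[2]
E
python3 - <<'E'
from h import *
a=grab("scene","s0.png");b=grab("top","t0.png");c=grab("wrist","w0.png")
for n in("scene","top","wrist"):print(n,np.round(cal(n)[1],2).tolist(),cal(n)[0].round(0).tolist())
o=manip.get_obs();print(o["tool_rot"],o["opening"],o["force"],manip.tcp_to_grasp)
E
```

```text
pics
scene [[-0.58, -0.58, 0.58, 4.61], [-0.82, 0.4, -0.41, 547.99], [0.01, -0.71, -0.7, 849.08], [0.0, 0.0, 0.0, 1.0]] [[463.0, 0.0, 284.0], [0.0, 463.0, 204.0], [0.0, 0.0, 1.0]]
top [[-0.0, -0.99, 0.13, 456.04], [-1.0, 0.0, 0.02, 85.93], [-0.02, -0.13, -0.99, 1377.42], [0.0, 0.0, 0.0, 1.0]] [[448.0, 0.0, 276.0], [0.0, 448.0, 208.0], [0.0, 0.0, 1.0]]
wrist [[0.28, -0.92, -0.27, 247.04], [-0.96, -0.27, -0.08, -579.66], [-0.0, 0.28, -0.96, 385.6], [0.0, 0.0, 0.0, 1.0]] [[343.0, 0.0, 277.0], [0.0, 343.0, 211.0], [0.0, 0.0, 1.0]]
[[-2.78227218e-04  2.76136080e-01 -9.61118509e-01]
 [ 1.07652558e-03 -9.61117906e-01 -2.76136218e-01]
 [-9.99999382e-01 -1.11149728e-03 -2.98583924e-05]] 87.98128816004005 [-0.38997795  0.17731414 -0.35178502] 18.700000000000003
```

View pics/t0.png

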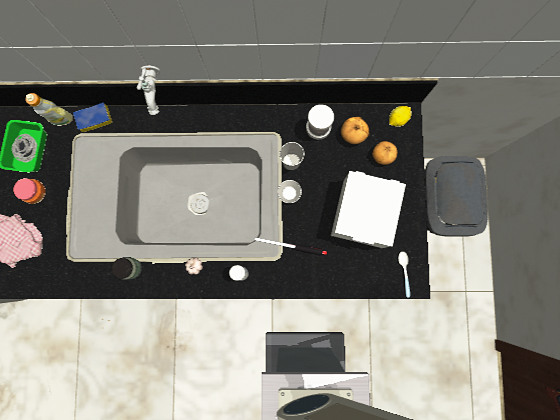

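View pics/s0.png

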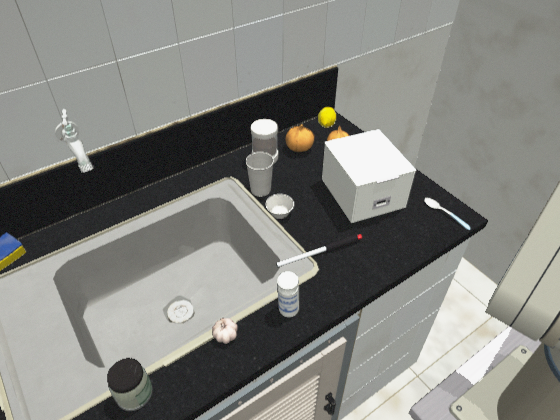

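The top view shows the caddy (345–405, 172–247) with its front facing the robot. The lighter runs from its tip (256,239) to its red rear (325,252), with the garlic at (193,266), shaker at (237,272), bowl at (289,191) and tumbler at (291,155). The scene view shows the slot at about (381,203).

```bash
python3 - <<'E'
from h import *
t=cv2.imread("pics/t0.png");s=cv2.imread("pics/s0.png")
a=cv2.resize(t[160:300,180:420],None,fx=3.2,fy=3.2,interpolation=cv2.INTER_CUBIC)
cv2.imwrite("pics/c1.png",a)
b=cv2.resize(s[125:275,265:425],None,fx=4,fy=4,interpolation=cv2.INTER_CUBIC);cv2.imwrite("pics/c2.png",b)
for n,uv,z in [("tip",(256,239),10),("rear",(325,252.5),10),("shaker",(237,272),105),("garlic",(193.5,266),26),("bowl",(289,191),34),("tumbler",(291,155),104)]:print(n,onz("t0",uv,z).round(0))
for n,uv,z in [("tip",(278,264),10),("rear",(360,237),10),("shaker",(288,280),105),("garlic",(225,330),26),("slot",(381,203),45)]:print(n,onz("s0",uv,z).round(0))
for uv in [(347,172),(405,182),(393,247),(333,237)]:print("cad",onz("t0",uv,128).round(0))
E
```

```text
tip [546. 173.  10.]
rear [504. -37.  10.]
shaker [447. 220. 105.]
garlic [464. 360.  26.]
bowl [690.  72.  34.]
tumbler [784.  66. 104.]
tip [548. 176.  10.]
rear [502. -34.  10.]
shaker [442. 224. 105.]
garlic [462. 363.  26.]
slot [ 536. -128.   45.]
cad [727. -92. 128.]
cad [ 697. -255.  128.]
cad [ 515. -214.  128.]
cad [543. -49. 128.]
```

View pics/c1.png

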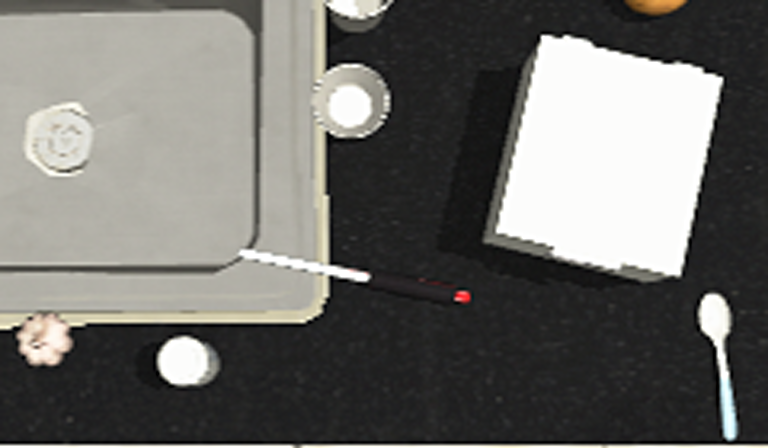

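View pics/c2.png

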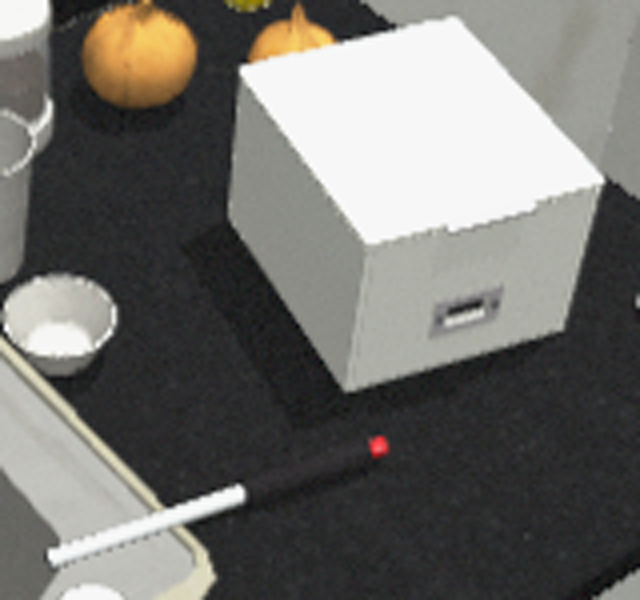

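The zoomed views agree with the first estimate: the slot is at scene (381.5,203), near (536,-128,45). The caddy yaw is about -12°, and the lighter's grip is near (519,40) with its axis along (0.205,0.979). I'll go above the lighter.

```bash
R='[[17.4,32,0],[0,0,0.054],1]'
python3 -m crank '[[[17.4,32,0],[0,0,0.054],1],[[17.4,32,0],[0,0,0.054],1],[[17.4,32,0],[0,0,0.054],1],[[17.4,32,0],[0,0,0.054],1],[[17.4,32,0],[0,0,0.054],1],[[17.4,32,0],[0,0,0.054],1],[[17.4,32,0],[0,0,0.054],1],[[17.4,32,0],[0,0,0.054],1]]' 
python3 -m crank '[[[17.4,32,0],[0,0,0.054],1],[[17.4,32,0],[0,0,0.054],1],[[17.4,32,0],[0,0,0.054],1],[[17.4,32,0],[0,0,0.054],1],[[17.4,32,0],[0,0,0.054],1],[[17.4,32,0],[0,0,0.054],1],[[17.4,32,0],[0,0,0.054],1],[[17.4,32,0],[0,0,0.054],1]]' 
python3 -m crank '[[[17.4,32,0],[0,0,0.054],1],[[17.4,32,0],[0,0,0.054],1],[[17.4,32,0],[0,0,0.054],1],[[17.4,32,-10],[0,0,0.054],1],[[0,0,-20],[0,0,0],1],[[0,0,-20],[0,0,0],1],[[0,0,0],[0,0,0],1],[[0,0,0],[0,0,0],1]]'
python3 - <<'E'
from h import *
grab("wrist","w1.png");grab("top","t1.png")
E
```

```text
time_s: 0.82
tool_pos: [312.1, -343.0, 194.8]
tool_rot: [[-0.0, 0.655, -0.756], [0.0, -0.756, -0.655], [-1.0, -0.0, -0.0]]
force: [0.3, 1.1, 1.1]
opening: 87.8
time_s: 1.48
tool_pos: [451.4, -86.9, 194.9]
tool_rot: [[0.0, 0.911, -0.412], [-0.0, -0.412, -0.911], [-1.0, 0.0, 0.0]]
force: [1.3, 0.5, 0.4]
opening: 87.9
time_s: 2.15
tool_pos: [519.6, 39.4, 144.1]
tool_rot: [[-0.003, 0.978, -0.209], [-0.0, -0.209, -0.978], [-1.0, -0.003, 0.001]]
force: [1.4, -0.1, -0.2]
opening: 87.7
```

View pics/w1.png

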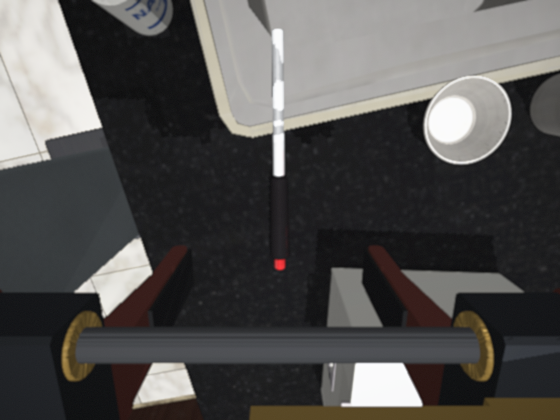

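The wrist view shows the lighter from its tip (278,31), through the tube/grip joint (279,176), to its red rear end (280,268). It runs straight along the tool's z axis.

```bash
python3 - <<'E'
from h import *
for uv in [(278,31),(279,176),(280,268)]:print(onz("w1",uv,10).round(1))
print(np.load("pics/w1.npz")["P"].round(2))
for uv in [(347,391),(565,330)]:print("face foot",onz("s0",(265+uv[0]/4,125+uv[1]/4),0).round(1))
for uv in [(432,320),(500,306),(466,313)]:print("frame",onz("s0",(265+uv[0]/4,125+uv[1]/4),45).round(1))
E
```

```text
[550.3 178.5  10. ]
[525.   55.3  10. ]
[505.9 -39.6  10. ]
[[ 9.8000e-01 -2.0000e-01 -6.0000e-02  5.3690e+02]
 [-2.1000e-01 -9.4000e-01 -2.7000e-01  1.1414e+02]
 [-0.0000e+00  2.8000e-01 -9.6000e-01  3.3532e+02]
 [ 0.0000e+00  0.0000e+00  0.0000e+00  1.0000e+00]]
face foot [555.5 -55.5   0. ]
face foot [ 515.5 -208.1    0. ]
frame [ 541.9 -106.7   45. ]
frame [ 526.7 -150.2   45. ]
frame [ 534.3 -128.4   45. ]
```

```bash
python3 -m crank '[[[2.3,0.5,-30],[0,0,0.009],1],[[0,0,-30],[0,0,0],1],[[0,0,-30],[0,0,0],1],[[0,0,-25],[0,0,0],1],[[0,0,-16],[0,0,0],1],[[0,0,-10],[0,0,0],1],[[0,0,0],[0,0,0],1],[[0,0,0],[0,0,0],0]]' 30
python3 -m crank '[[[0,0,0],[0,0,0],0],[[0,0,0],[0,0,0],0],[[0,0,0],[0,0,0],0],[[0,0,0],[0,0,0],0],[[0,0,0],[0,0,0],0],[[0,0,0],[0,0,0],0],[[0,0,0],[0,0,0],0],[[0,0,0],[0,0,0],0]]' 30
python3 - <<'E'
from h import *
for f,lo in (("t0",(320,160,420,255)),("s0",(320,130,418,190))):
    im=cv2.imread("pics/"+f+".png");m=(im.min(2)>(235 )).astype(np.uint8);k=np.zeros_like(m);x0,y0,x1,y1=lo;k[y0:y1,x0:x1]=m[y0:y1,x0:x1]
    c=max(cv2.findContours(k,0,2)[0],key=cv2.contourArea)
    W=np.array([onz(f,p[0]+0.0,128)[:2] for p in c],np.float32)
    r=cv2.minAreaRect(W);print(f,r,cv2.boxPoints(r).round(0).tolist())
E
```

```text
time_s: 2.92
tool_pos: [523.6, 39.6, 4.7]
tool_rot: [[0.001, 0.98, -0.201], [0.0, -0.201, -0.98], [-1.0, 0.001, -0.0]]
force: [-0.4, 0.2, 0.1]
opening: 84.2
time_s: 3.58
tool_pos: [522.9, 39.8, 3.9]
tool_rot: [[0.0, 0.98, -0.201], [0.0, -0.201, -0.98], [-1.0, 0.0, -0.0]]
force: [0.9, 0.3, 0.4]
opening: 31.4
t0 ((623.2540283203125, -153.55715942382812), (160.68704223632812, 191.1746063232422), 75.9489517211914) [[511.0, -208.0], [696.0, -255.0], [735.0, -99.0], [550.0, -52.0]]
s0 ((620.3109130859375, -150.12448120117188), (159.32489013671875, 186.783447265625), 76.2066650390625) [[511.0, -205.0], [692.0, -250.0], [730.0, -95.0], [549.0, -50.0]]
```

```bash
python3 -m crank '[[[0,0,0],[0,0,0],0],[[0,0,0],[0,0,0],0],[[0,0,0],[0,0,0],0],[[0,0,0],[0,0,0],0],[[0,0,10],[0,0,0],0],[[0,0,20],[0,0,0],0],[[0,0,20],[0,0,0],0],[[0,0,30],[0,0,0],0]]' 30
python3 -m crank '[[[-10.6,-9.3,0],[0,0,-0.1153],0],[[-10.6,-9.3,0],[0,0,-0.1153],0],[[-10.6,-9.3,0],[0,0,-0.1153],0],[[-10.6,-9.3,0],[0,0,-0.1153],0],[[-10.6,-9.3,0],[0,0,-0.1153],0],[[-10.6,-9.3,0],[0,0,-0.1153],0],[[-10.6,-9.3,0],[0,0,-0.1153],0],[[-10.6,-9.3,0],[0,0,-0.1153],0]]'
python3 -m crank '[[[-10.6,-9.3,0],[0,0,-0.1153],0],[[-10.6,-9.3,0],[0,0,-0.1153],0],[[-10.6,-9.3,0],[0,0,-0.1153],0],[[-10.6,-9.3,0],[0,0,-0.1153],0],[[-10.6,-9.3,0],[0,0,-0.1153],0],[[-10.6,-9.3,0],[0,0,-0.1153],0],[[0,0,-15],[0,0,0],0],[[0,0,0],[0,0,0],0]]'
python3 - <<'E'
from h import *
grab("wrist","w2.png");grab("top","t2.png");grab("scene","s2.png")
a=cv2.imread("pics/w2.png");b=cv2.imread("pics/s2.png")[150:290,240:450]
b=cv2.resize(b,None,fx=3.5,fy=3.5,interpolation=cv2.INTER_CUBIC);cv2.imwrite("pics/c3.png",b)
E
```

```text
time_s: 4.25
tool_pos: [521.5, 39.7, 83.9]
tool_rot: [[-0.003, 0.98, -0.201], [-0.0, -0.201, -0.98], [-1.0, -0.003, 0.001]]
force: [0.0, -0.1, 0.2]
opening: 0.6
time_s: 4.92
tool_pos: [437.7, -35.0, 84.6]
tool_rot: [[0.001, 0.427, -0.904], [-0.0, -0.904, -0.427], [-1.0, 0.0, -0.001]]
force: [-1.0, 0.2, -0.4]
opening: 0.7
time_s: 5.58
tool_pos: [373.3, -90.5, 68.4]
tool_rot: [[-0.001, -0.244, -0.97], [0.0, -0.97, 0.244], [-1.0, -0.0, 0.001]]
force: [-0.9, 0.4, 0.5]
opening: 0.6
```

View pics/w2.png

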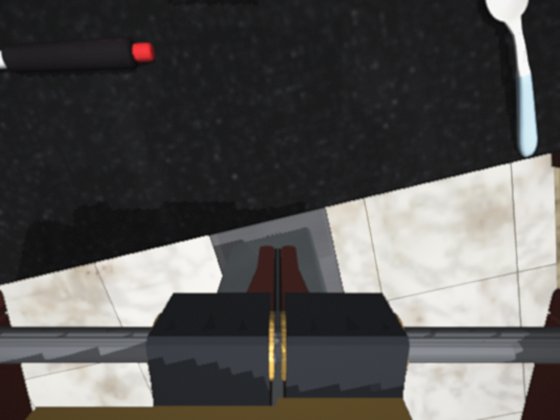

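View pics/c3.png

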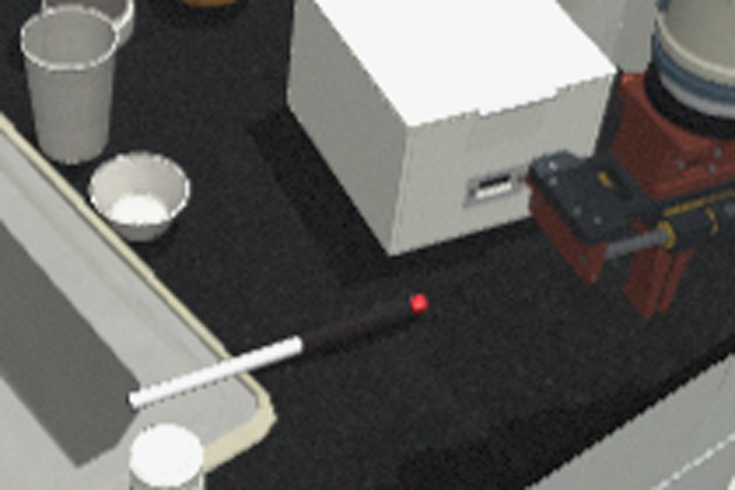

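The fingers shut empty (opening 0.6 mm): the lighter stayed on the worktop, with its rear at (153,52) in the wrist view. I'll locate it again from the saved images, without viewing more pictures.

```bash
python3 - <<'E'
from h import *
print("wrist rear",onz("w2",(153,52),10).round(1))
print("scene rear,joint,tip",[onz("s2",(240+u/3.5,150+v/3.5),10).round(1) for u,v in((427,301),(300,345),(132,401))])
im=cv2.imread("pics/t2.png").astype(int)
m=((im[...,2]>120)&(im[...,1]<90)); ys,xs=np.nonzero(m[235:265,280:340]);print("top red",len(xs),onz("t2",(xs.mean()+280,ys.mean()+235),10).round(1))
im0=cv2.imread("pics/t0.png").astype(int);m=((im0[...,2]>120)&(im0[...,1]<90)); ys,xs=np.nonzero(m[235:265,280:340]);print("before",onz("t0",(xs.mean()+280,ys.mean()+235),10).round(1))
# slot estimates from s2
for n,(u,v) in dict(slot=(494,185),fl=(467,193),fr=(524,180)).items():print(n,onz("s2",(240+u/3.5,150+v/3.5),45).round(1))
E
```

```text
wrist rear [505.3 -38.1  10. ]
scene rear,joint,tip [array([501.5, -39.7,  10. ]), array([521. ,  57.3,  10. ]), array([546.7, 177.2,  10. ])]
top red 8 [505.2 -34.6  10. ]
before [504.6 -35.8  10. ]
slot [ 535.9 -128.6   45. ]
fl [ 540.9 -107.2   45. ]
fr [ 527.3 -149.8   45. ]
```

```bash
python3 -m crank '[[[10.6,9.3,15],[0,0,0.1153],1],[[10.6,9.3,0],[0,0,0.1153],1],[[10.6,9.3,0],[0,0,0.1153],1],[[10.6,9.3,0],[0,0,0.1153],1],[[10.6,9.3,0],[0,0,0.1153],1],[[10.6,9.3,0],[0,0,0.1153],1],[[10.6,9.3,0],[0,0,0.1153],1],[[10.6,9.3,0],[0,0,0.1153],1]]' 40
python3 -m crank '[[[10.6,9.3,0],[0,0,0.1153],1],[[10.6,9.3,0],[0,0,0.1153],1],[[10.6,9.3,0],[0,0,0.1153],1],[[10.6,9.3,0],[0,0,0.1153],1],[[10.6,9.3,0],[0,0,0.1153],1],[[10.6,9.3,0],[0,0,0.1153],1],[[0,0,-30],[0,0,0],1],[[0,0,-25],[0,0,0],1]]'
python3 -m crank '[[[0,0,-20],[0,0,0],1],[[0,0,-6],[0,0,0],1],[[0,0,-1.5],[0,0,0],1],[[0,0,0],[0,0,0],1],[[0,0,0],[0,0,0],0],[[0,0,0],[0,0,0],0],[[0,0,0],[0,0,0],0],[[0,0,0],[0,0,0],0]]' 40
python3 -m crank '[[[0,0,0],[0,0,0],0],[[0,0,0],[0,0,0],0],[[0,0,0],[0,0,0],0],[[0,0,0],[0,0,0],0],[[0,0,0],[0,0,0],0],[[0,0,0],[0,0,0],0],[[0,0,0],[0,0,0],0],[[0,0,0],[0,0,0],0]]'
```

```text
time_s: 6.4
tool_pos: [460.4, -15.0, 84.6]
tool_rot: [[0.001, 0.632, -0.775], [-0.0, -0.775, -0.632], [-1.0, 0.001, -0.001]]
force: [0.0, -0.4, -0.7]
opening: 50.1
time_s: 7.07
tool_pos: [525.5, 41.0, 29.8]
tool_rot: [[0.005, 0.98, -0.198], [0.0, -0.198, -0.98], [-1.0, 0.005, -0.001]]
force: [-0.1, 0.1, -0.2]
opening: 87.9
time_s: 7.73
tool_pos: [523.5, 39.8, 2.2]
tool_rot: [[0.001, 0.98, -0.201], [0.0, -0.201, -0.98], [-1.0, 0.001, -0.0]]
force: [-0.5, -0.9, 0.2]
opening: 64.5
time_s: 8.4
tool_pos: [522.9, 39.8, 1.3]
tool_rot: [[-0.0, 0.98, -0.201], [0.0, -0.201, -0.98], [-1.0, -0.0, 0.0]]
force: [0.2, 0.5, -0.3]
opening: 11.2
```

```bash
python3 - <<'E'
from h import *
a=grab("wrist","w3.png")[...,::-1];b=grab("scene","s3.png")[...,::-1]
print(manip.get_obs()["opening"],manip.get_obs()["tool_pos"])
c=cv2.resize(b[200:290,260:400],(560,360),interpolation=cv2.INTER_CUBIC)
cv2.imwrite("pics/c4.png",np.hstack([cv2.resize(a[150:330,180:380],(320,288)),np.zeros((288,4,3),np.uint8),c[:288,:470]]))
E
```

```text
3.2882236971245686 [522.91200808  39.83154884   1.35361386]
```

View pics/c4.png

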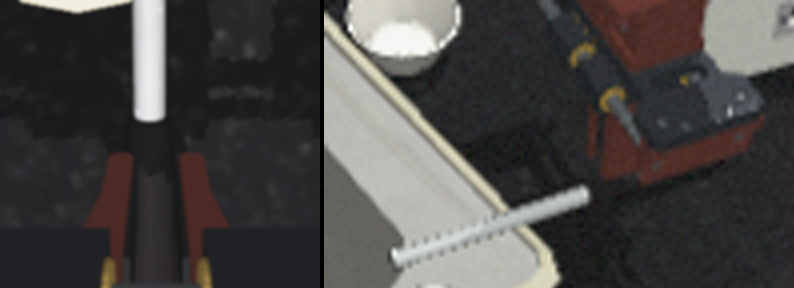

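```bash
python3 -m crank '[[[0,0,0],[0,0,0],0],[[0,0,0],[0,0,0],0],[[0,0,0],[0,0,0],0],[[0,0,0],[0,0,0],0],[[0,0,0],[0,0,0],0],[[0,0,0],[0,0,0],0],[[0,0,0],[0,0,0],0],[[0,0,0],[0,0,0],0]]'
python3 - <<'E'
from h import *
a=grab("wrist","w4.png")[...,::-1]
print(manip.get_obs()["opening"],manip.get_obs()["tool_pos"],vision.get_calibration("wrist")["hand_eye"])
w3=cv2.imread("pics/w3.png")
f=lambda a:cv2.resize(a[150:330,180:380],(390,351),interpolation=cv2.INTER_CUBIC)
cv2.imwrite("pics/c5.png",np.hstack([f(w3),np.zeros((351,10,3),np.uint8),f(a)]))
E
```

```text
time_s: 9.17
tool_pos: [522.9, 39.8, 1.4]
tool_rot: [[-0.0, 0.98, -0.201], [0.0, -0.201, -0.98], [-1.0, -0.0, -0.0]]
force: [-1.2, 0.1, 0.2]
opening: 0.1
0.6065258351633395 [522.93005863  39.79833696   1.38351329] [[ 2.97147827e-04 -2.79186954e-01  9.60236719e-01 -1.91295348e+02]
 [ 9.99999937e-01 -1.02860791e-04 -3.39359236e-04  7.49649277e-01]
 [ 1.93515380e-04  9.60236760e-01  2.79186906e-01 -7.65533352e+01]
 [ 0.00000000e+00  0.00000000e+00  0.00000000e+00  1.00000000e+00]]
```

View pics/c5.png

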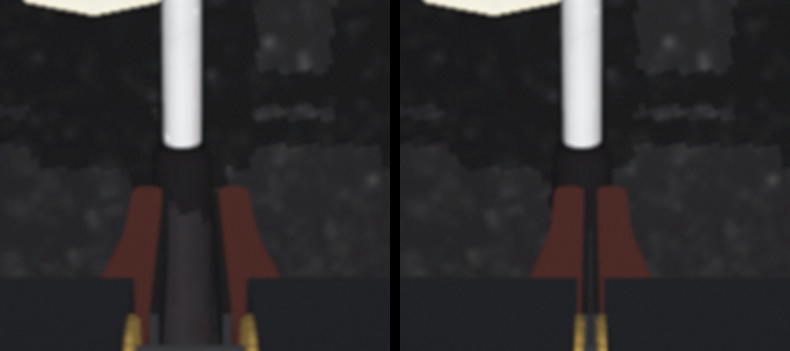

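The fingers are shut with the grip seemingly visible below them, so I'll check where the fingertips really are.

```bash
python3 - <<'E'
from h import *
b=grab("scene","s4.png")[...,::-1]
p=lambda q:proj("s4",q).round(1)
T=np.array([522.9,39.8,1.4]);d=np.array([.2,.98,0])
print("tcp",p(T),"tip near/far",p(T+10*d),p(T-10*d),"20mm up",p(T+[0,0,20]))
im=cv2.resize(b[205:275,285:385],(800,560),interpolation=cv2.INTER_CUBIC)
im=np.clip(im.astype(float)*2.2,0,255).astype(np.uint8)
for q,c in((T,(0,255,0)),(T+[0,0,20],(0,255,255)),(T+10*d,(255,0,0)),(T-10*d,(255,0,0)),([521.8,40,10],(255,0,255))):
    u=(proj("s4",q)-[285,205])*8;cv2.circle(im,(int(u[0]),int(u[1])),5,c,2)
cv2.imwrite("pics/c6.png",im)
E
```

```text
tcp [330.7 247.2] tip near/far [327.  248.4] [334.4 245.9] 20mm up [331.3 241.7]
```

View pics/c6.png

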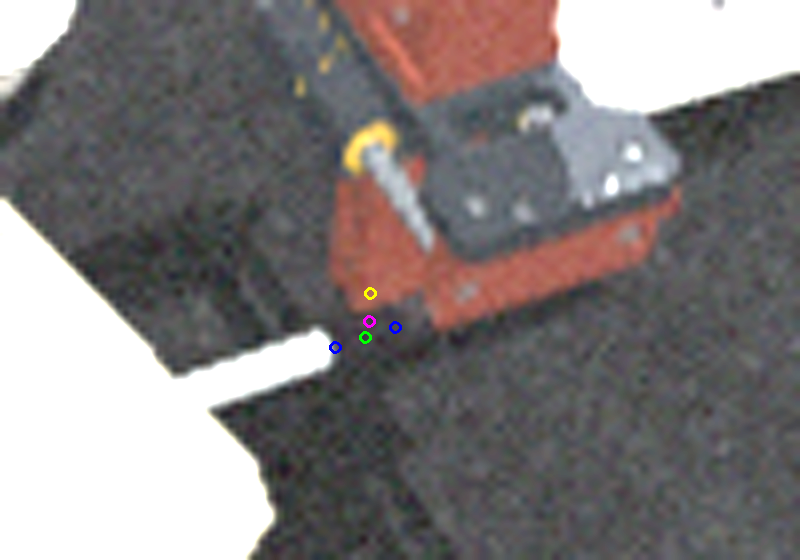

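In this zoomed scene view the red fingertips end about 20 mm above the reported TCP (green mark), just over the black grip. So the real finger ends sit higher than reported. I'll open and descend further, watching the force.

```bash
python3 -m crank '[[[0,0,3],[0,0,0],1],[[0,0,0],[0,0,0],1],[[0,0,0],[0,0,0],1],[[0,0,0],[0,0,0],1],[[0,0,-3],[0,0,0],1],[[0,0,-3],[0,0,0],1],[[0,0,-3],[0,0,0],1],[[0,0,-3],[0,0,0],1]]' 40
python3 -m crank '[[[0,0,-2],[0,0,0],0.5],[[0,0,-2],[0,0,0],0.5],[[0,0,0],[0,0,0],0.5],[[0,0,0],[0,0,0],0],[[0,0,0],[0,0,0],0],[[0,0,0],[0,0,0],0],[[0,0,0],[0,0,0],0],[[0,0,0],[0,0,0],0]]' 40
```

```text
time_s: 9.93
tool_pos: [522.8, 39.8, -8.1]
tool_rot: [[-0.0, 0.98, -0.201], [-0.0, -0.201, -0.98], [-1.0, -0.0, 0.0]]
force: [-0.8, 0.2, -0.2]
opening: 50.0
time_s: 10.6
tool_pos: [522.4, 39.9, -11.4]
tool_rot: [[-0.001, 0.98, -0.201], [0.0, -0.201, -0.98], [-1.0, -0.001, 0.0]]
force: [-6.7, 3.6, 12.2]
opening: 14.2
```

```bash
python3 -m crank '[[[0,0,0],[0,0,0],0],[[0,0,0],[0,0,0],0],[[0,0,0],[0,0,0],0],[[0,0,0],[0,0,0],0],[[0,0,0],[0,0,0],0],[[0,0,0],[0,0,0],0],[[0,0,0],[0,0,0],0],[[0,0,0],[0,0,0],0]]'; python3 -c "
from h import *
o=manip.get_obs();print(o['opening'],o['force'],o['tool_pos'])
w=grab('wrist','w5.png')"
```

```text
time_s: 11.27
tool_pos: [527.0, 39.5, -8.1]
tool_rot: [[0.008, 0.98, -0.2], [-0.0, -0.2, -0.98], [-1.0, 0.008, -0.001]]
force: [-1.4, -2.8, 30.5]
opening: 0.4
0.41668925313060845 [-1.3887202  -2.84066509 30.54400795] [527.04131785  39.54105133  -8.13554343]
```

```bash
python3 -m crank '[[[0,0,12],[0,0,0],1],[[0,0,3],[0,0,0],1],[[0,0,0],[0,0,0],1],[[0,0,0],[0,0,0],1],[[0,0,0],[0,0,0],1],[[0,0,0],[0,0,0],1],[[0,0,-4],[0,0,0],1],[[0,0,-4],[0,0,0],1]]' 40
python3 -m crank '[[[0,0,-4],[0,0,0],1],[[0,0,-3],[0,0,0],1],[[0,0,-3],[0,0,0],1],[[0,0,-3],[0,0,0],1],[[0,0,-2],[0,0,0],1],[[0,0,-2],[0,0,0],1],[[0,0,0],[0,0,0],1],[[0,0,0],[0,0,0],1]]' 40
python3 -c "
from h import *
w=grab('wrist','w6.png');s=grab('scene','s6.png');t=grab('top','t6.png')
r=(w[...,0].astype(int)-w[...,1]>100);ys,xs=np.nonzero(r);print(len(xs),xs.mean() if len(xs) else 0)
b=(w.min(2)>190);b[:, :230]=0;b[:,330:]=0
for y in range(0,240,20):
  x=np.nonzero(b[y])[0];print(y,x.min() if len(x) else None,x.max() if len(x) else None)
"
```

```text
time_s: 11.98
tool_pos: [522.8, 39.9, -5.2]
tool_rot: [[-0.0, 0.98, -0.201], [-0.0, -0.201, -0.98], [-1.0, -0.0, 0.0]]
force: [0.3, 0.4, -0.3]
opening: 50.8
time_s: 12.65
tool_pos: [522.9, 39.8, -21.7]
tool_rot: [[-0.0, 0.98, -0.201], [-0.0, -0.201, -0.98], [-1.0, -0.0, 0.0]]
force: [0.4, 0.0, 0.3]
opening: 87.8
249 283.89156626506025
0 230 329
20 230 329
40 230 329
60 230 329
80 230 329
100 230 329
120 230 329
140 235 329
160 230 294
180 276 293
200 276 293
220 276 293
```

There's no table contact at TCP z = -21.7, so the finger ends really are 22 mm or more above the reported TCP. The tube sits at columns 276–293, between the fingers. Closing.

```bash
python3 -m crank '[[[0,0,-1],[0,0,0],0],[[0,0,0],[0,0,0],0],[[0,0,0],[0,0,0],0],[[0,0,0],[0,0,0],0],[[0,0,0],[0,0,0],0],[[0,0,0],[0,0,0],0],[[0,0,0],[0,0,0],0],[[0,0,0],[0,0,0],0]]' 30
python3 -m crank '[[[0,0,0],[0,0,0],0],[[0,0,0],[0,0,0],0],[[0,0,0],[0,0,0],0],[[0,0,0],[0,0,0],0],[[0,0,0],[0,0,0],0],[[0,0,0],[0,0,0],0],[[0,0,0],[0,0,0],0],[[0,0,0],[0,0,0],0]]'
```

```text
time_s: 13.47
tool_pos: [522.9, 39.9, -22.6]
tool_rot: [[-0.0, 0.98, -0.201], [-0.0, -0.201, -0.98], [-1.0, -0.0, 0.0]]
force: [0.1, 0.2, -1.1]
opening: 37.9
time_s: 14.13
tool_pos: [523.1, 39.8, -22.6]
tool_rot: [[0.0, 0.98, -0.201], [0.0, -0.201, -0.98], [-1.0, 0.0, -0.0]]
force: [-0.3, 0.6, -0.2]
opening: 18.9
```

Opening 18.9 mm: the lighter is held. I'll lift it, swing it round to the caddy and check.

```bash
python3 -m crank '[[[0,0,2],[0,0,0],0],[[0,0,4],[0,0,0],0],[[0,0,8],[0,0,0],0],[[0,0,15],[0,0,0],0],[[0,0,20],[0,0,0],0],[[0,0,20],[0,0,0],0],[[0,0,16],[0,0,0],0],[[-10.6,-9.3,0],[0,0,-0.1153],0]]' 30
python3 -m crank '[[[-10.6,-9.3,0],[0,0,-0.1153],0],[[-10.6,-9.3,0],[0,0,-0.1153],0],[[-10.6,-9.3,0],[0,0,-0.1153],0],[[-10.6,-9.3,0],[0,0,-0.1153],0],[[-10.6,-9.3,0],[0,0,-0.1153],0],[[-10.6,-9.3,0],[0,0,-0.1153],0],[[-10.6,-9.3,0],[0,0,-0.1153],0],[[-10.6,-9.3,0],[0,0,-0.1153],0]]'
python3 -m crank '[[[-10.6,-9.3,0],[0,0,-0.1153],0],[[-10.6,-9.3,0],[0,0,-0.1153],0],[[-10.6,-9.3,0],[0,0,-0.1153],0],[[-10.6,-9.3,0],[0,0,-0.1153],0],[[-10.6,-9.3,-10],[0,0,-0.1153],0],[[0,0,-20],[0,0,0],0],[[0,0,-20],[0,0,0],0],[[0,0,0],[0,0,0],0]]'
python3 - <<'E'
from h import *
a=grab("wrist","w7.png")[...,::-1];b=grab("scene","s7.png")[...,::-1]
c=cv2.resize(b[160:260,300:440],(560,400),interpolation=cv2.INTER_CUBIC)
o=manip.get_obs();print(o["opening"],o["tool_pos"])
cv2.imwrite("pics/c7.png",np.vstack([cv2.resize(a[0:200,100:460],(560,311))[:200+100],c[:300]]))
E
```

```text
time_s: 14.8
tool_pos: [516.4, 31.4, 66.2]
tool_rot: [[0.008, 0.95, -0.311], [0.001, -0.311, -0.95], [-1.0, 0.007, -0.003]]
force: [0.7, 0.1, -0.1]
opening: 19.0
time_s: 15.47
tool_pos: [427.0, -44.3, 63.0]
tool_rot: [[0.001, 0.32, -0.948], [-0.0, -0.948, -0.32], [-1.0, 0.0, -0.0]]
force: [-0.2, -0.9, -0.0]
opening: 19.3
time_s: 16.13
tool_pos: [372.8, -90.2, 10.9]
tool_rot: [[-0.003, -0.244, -0.97], [0.001, -0.97, 0.244], [-1.0, -0.0, 0.004]]
force: [-0.4, -0.3, -0.3]
opening: 19.3
19.142937099199404 [374.08449998 -90.2713491   12.56291189]
```

View pics/c7.png

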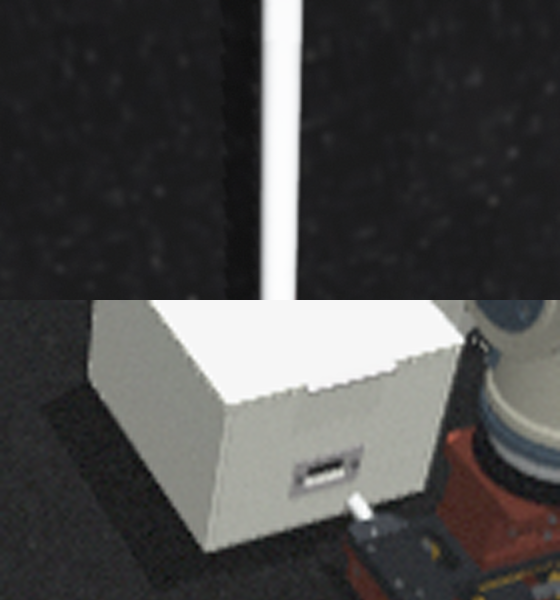

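The wrist view shows the tube straight ahead in the grip. In the scene view the tip is at about (388.3,209.5) and the slot at (381.5,202.8).

```bash
python3 - <<'E'
from h import *
o=manip.get_obs();T=o["tool_pos"];a=-np.array(o["tool_rot"])[:,2];print("axis",a.round(3),"pred tip",(T+141*a+[0,0,32.6]).round(1))
print("tip seen z45",onz("s7",(388.3,209.6),45).round(1),"slot",onz("s7",(381.5,202.8),45).round(1))
print("pred proj",proj("s7",T+141*a+[0,0,32.6]).round(1))
b=cv2.imread("pics/s7.png").astype(int)
print(b[198:218,380:396].min(2))
w=cv2.imread("pics/w7.png").min(2)>190
for y in (3,40,80,120,160):
    x=np.nonzero(w[y,230:330])[0]+230;print(y,x.min(),x.max())
s=b[194:212,370:394].mean(2).astype(int);print(s)
E
```

```text
axis [ 0.97  -0.243 -0.002] pred tip [ 510.9 -124.5   44.9]
tip seen z45 [ 508.5 -126.5   45. ] slot [ 535.5 -129.5   45. ]
pred proj [387.  209.4]
[[158 159 157 145 149 130 132 129 128 131 139 157 157 159 159 160]
 [148 139 120 113 107 110 126 129 119 122 143 158 161 161 159 161]
 [115 108  88  70  53  73 125 117  96  99 153 158 162 163 159 163]
 [ 69  36  31  36  38  99 120 114  82 102 156 159 159 160 158 160]
 [ 35  79  84 133 137 171 125 133 109 138 159 159 158 159 155 162]
 [134 158 173 203 199 205 137 130 125 142 158 162 165 158 161 160]
 [200 192 205 187 171 153 130 129 135 156 162 160 160 160 163 160]
 [181 157 149 134 134 136 141 141 151 158 162 161 161 159 159 161]
 [133 136 136 140 148 149 155 154 159 163 161 161 160 161 162 161]
 [143 148 150 156 156 156 161 155 159 161 159 161 160 161 160 162]
 [156 153 158 161 158 161 160 157 196 210 162 162 164 157 161 159]
 [159 158 158 161 163 160 163 192 237 243 199 165 159 161 161 141]
 [163 161 160 162 161 162 150 217 242 245 238 188 142 140 131  87]
 [161 158 161 159 161 163 130 170 228 242 246 234 112  79  35  32]
 [162 162 160 
[... 1563 characters left out ...]
63 162 128  91  98 182 216 193 195 184 158 150 134 135 137 143 143
  155 164 165 165 166 164]
 [166 164 151 128 116 126 164 170 149 140 134 137 138 143 150 152 160 159
  165 166 165 166 165 165]
 [165 166 147 132 129 129 129 136 136 141 146 150 153 161 160 161 165 160
  164 165 164 166 165 164]
 [166 165 138 131 134 137 141 150 156 158 162 159 162 166 162 166 165 161
  199 211 167 166 169 162]
 [166 167 144 147 149 158 162 160 164 163 164 162 163 166 166 165 168 193
  238 243 201 169 164 166]
 [166 165 162 157 161 168 162 164 162 164 168 166 165 166 166 167 153 217
  242 245 239 192 145 144]
 [164 167 167 164 167 168 166 163 162 165 165 163 166 164 165 167 133 172
  229 243 246 235 112  80]]
```

```bash
python3 -m crank '[[[0.5,2,0],[0,0,0],0],[[5.82,-1.46,0],[0,0,0],0],[[5.82,-1.46,0],[0,0,0],0],[[5.82,-1.46,0],[0,0,0],0],[[5.82,-1.46,0],[0,0,0],0],[[5.82,-1.46,0],[0,0,0],0],[[5.82,-1.46,0],[0,0,0],0],[[0,0,0],[0,0,0],0]]' 30
python3 - <<'E'
from h import *
b=grab("scene","s8.png")[...,::-1];o=manip.get_obs();print(o["tool_pos"],o["force"],o["opening"])
print(b[190:216,372:400].mean(2).astype(int))
E
```

```text
time_s: 16.9
tool_pos: [411.8, -97.6, 12.5]
tool_rot: [[0.002, -0.243, -0.97], [-0.0, -0.97, 0.243], [-1.0, 0.0, -0.002]]
force: [0.6, 0.1, -0.8]
opening: 19.4
[410.76566691 -97.38493488  12.37552718] [-1.09140548 -0.32094961 -0.40317686] 19.456715879362743
[[166 158 159 159 159 158 160 157 161 162 159 163 165 164 165 165 163 165
  163 164 167 166 165 164 165 166 163 167]
 [165 160 160 161 159 159 161 161 162 162 162 167 165 166 164 165 166 165
  164 164 167 166 165 165 165 164 163 166]
 [166 160 160 163 161 161 165 160 165 164 166 165 168 167 164 166 166 167
  165 167 165 165 164 165 165 164 168 166]
 [165 161 162 163 162 165 167 165 165 166 165 165 166 164 168 163 166 166
  165 165 166 166 166 165 168 167 165 165]
 [167 162 166 164 164 164 166 165 168 163 165 164 166 166 165 165 164 167
  162 165 165 164 166 166 166 166 166 164]
 [162 163 166 169 166 166 165 167 164 164 167 165 166 167 163 166 165 169
  158 167 165 165 165 166 165 166 160 165]
 [165 163 165 165 167 165 165 166 164 165 166 163 164 168 165 164 159 161
  144 168 166 164 167 167 164 166 160 166]
 [167 164 167 164 163 1
[... 1500 characters left out ...]
163 159 162 149  89  52  39  35  34  50  77  61  49  42  51  49  49  46
   48  48  46  46  48  48  58  75  80  48]
 [165 161 165 164 139  84  43  38  35  39  48  49  43  48  48  48  43  46
   50  49  48  51  50  49  50  68  84  51]
 [165 166 163 166 167 103  54  43  36  36  40  50  49  45  52  47  50  46
   45  48  47  47  50  52  47  56  68  43]
 [164 164 166 165 163  89  53  49  34  37  37  42  49  45  50  52  48  46
   51  49  51  47  49  51  48  50  45  38]
 [164 167 164 165 166  84  54  54  45  40  34  38  44  49  46  51  48  51
   48  45  50  48  50  42  44  50  49  46]
 [164 167 155 146 138  63  53  51  46  48  39  29  40  44  46  53  49  45
   46  51  48  47  43  50  50  44  48  46]]
```

No contact force and the tube shows inside the opening. I'll push on to the tab.

```bash
python3 -m crank '[[[4.85,-1.21,0],[0,0,0],0],[[4.85,-1.21,0],[0,0,0],0],[[4.85,-1.21,0],[0,0,0],0],[[4.85,-1.21,0],[0,0,0],0],[[3.9,-0.97,0],[0,0,0],0],[[2.9,-0.73,0],[0,0,0],0],[[2,-0.5,0],[0,0,0],0],[[0,0,0],[0,0,0],0]]' 30
python3 -m crank '[[[1.94,-0.5,0],[0,0,0],0],[[1.94,-0.5,0],[0,0,0],0],[[0,0,0],[0,0,0],0],[[0,0,0],[0,0,0],0],[[0,0,0],[0,0,0],0],[[0,0,0],[0,0,0],0],[[0,0,0],[0,0,0],0],[[0,0,0],[0,0,0],0]]' 30
```

```text
time_s: 17.62
tool_pos: [437.4, -104.0, 12.1]
tool_rot: [[-0.002, -0.243, -0.97], [0.0, -0.97, 0.243], [-1.0, -0.0, 0.002]]
force: [-2.3, 0.6, -0.5]
opening: 19.6
time_s: 18.28
tool_pos: [441.7, -105.1, 12.3]
tool_rot: [[-0.001, -0.243, -0.97], [0.0, -0.97, 0.243], [-1.0, -0.0, 0.001]]
force: [-5.4, 1.4, -0.2]
opening: 18.8
```

```bash
python3 -m crank '[[[1.94,-0.5,0],[0,0,0],0],[[0.97,-0.24,0],[0,0,0],0],[[0,0,0],[0,0,0],0],[[0,0,0],[0,0,0],0],[[0,0,0],[0,0,0],0],[[0,0,0],[0,0,0],0],[[0,0,0],[0,0,0],0],[[0,0,0],[0,0,0],0]]' 30
python3 - <<'E'
from h import *
t=grab("top","t9.png");d=np.abs(t.astype(int)-cv2.imread("pics/t0.png")[...,::-1]).max(2)[100:255,320:440]>60
ys,xs=np.nonzero(d);print(len(xs),xs.min()+320,xs.max()+320,ys.min()+100,ys.max()+100)
g=t[100:255:8,330:420:6].mean(2).astype(int);print(g)
E
```

```text
time_s: 18.95
tool_pos: [444.0, -105.7, 12.2]
tool_rot: [[-0.002, -0.243, -0.97], [0.0, -0.97, 0.243], [-1.0, -0.0, 0.002]]
force: [-6.5, 1.8, -1.2]
opening: 18.9
4277 322 428 125 254
[[ 11  10   8   9   8  11   9  12  12  10  10  10   9  11  10]
 [205  31  30  27  31  35  30  31  28  33  32 120 165 147  29]
 [249  34  34  28  25  28  32  32  30  34  80 153 154 146  30]
 [232  29  24 155 135 177 127  25  30  35 160 110 113  33  27]
 [ 24  19  82 137 158 180 208 208 209 208 234 181 215 152  32]
 [ 29  30  18  87 121 151 208 209 209 210 148 236 209 209 209]
 [ 30  30  33  29  27 208 207 208 182 167 208 209 209 209 210]
 [ 30  32  33  26 122 207 207 207 207 208 208 209 208 209 209]
 [ 19  20  22  28 208 206 207 207 208 208 208 208 209 209 214]
 [ 22  23  20   2  38 225 208 206 208 207 208 208 209 208  31]
 [ 30  19  17 254 110 111 110 107 148 255 180 205 208  24  30]
 [ 19  24  83 251 236 237 238 235 103 110 110 111 238  41  29]
 [ 20  21  92 250 249 249 249 249 250 236 230  99 160  34  33]
 [ 22  16 241 203  99 255 247 250 236 237 170  99  29  31  31]
 [ 20  80 249 250 249 249 250 251 244  99 102 119  32  32  52]
 [ 21  97 250 249 250 249 250 249 249 250 210 254  35  29  33]
 [ 20 231 249 249 249 251 250 250 250 237  93  17  32  33  37]
 [ 16 101 104  98 255 213  33 249 249 250 255  35  36  32  30]
 [ 25  35  30  16  11   9  52 107 107 214 254  32  37  32  38]
 [ 29  27  28 110 132  79  28  33  34  31  34  36 255  32  32]]
```

The lid stands open: the compartments show in the top image. Next I'll withdraw the lighter and lay it back where it was.

```bash
python3 -m crank '[[[-4,1,0],[0,0,0],0],[[-8,2,0],[0,0,0],0],[[-10,2.5,0],[0,0,0],0],[[-10,2.5,0],[0,0,0],0],[[-10,2.5,0],[0,0,0],0],[[-10,2.5,0],[0,0,0],0],[[-9,2.25,0],[0,0,0],0],[[-8,2,0],[0,0,0],0]]' 30
python3 -m crank '[[[0,0,20],[0,0,0],0],[[10.5,9.2,25],[0,0,0.1153],0],[[10.5,9.2,20],[0,0,0.1153],0],[[10.5,9.2,0],[0,0,0.1153],0],[[10.5,9.2,0],[0,0,0.1153],0],[[10.5,9.2,0],[0,0,0.1153],0],[[10.5,9.2,0],[0,0,0.1153],0],[[10.5,9.2,0],[0,0,0.1153],0]]'
python3 -m crank '[[[10.5,9.2,0],[0,0,0.1153],0],[[10.5,9.2,0],[0,0,0.1153],0],[[10.5,9.2,0],[0,0,0.1153],0],[[10.5,9.2,0],[0,0,0.1153],0],[[10.5,9.2,0],[0,0,0.1153],0],[[10.5,9.2,0],[0,0,0.1153],0],[[10.5,9.2,-10],[0,0,0.1153],0],[[0,0,-20],[0,0,0],0]]'
```

```text
time_s: 19.67
tool_pos: [374.9, -88.4, 12.5]
tool_rot: [[0.0, -0.243, -0.97], [-0.0, -0.97, 0.243], [-1.0, -0.0, -0.0]]
force: [0.0, -0.8, -0.9]
opening: 19.4
time_s: 20.33
tool_pos: [449.6, -23.8, 77.4]
tool_rot: [[0.0, 0.537, -0.843], [-0.0, -0.843, -0.537], [-1.0, 0.0, -0.0]]
force: [1.4, 0.7, -0.1]
opening: 19.3
time_s: 21.0
tool_pos: [527.0, 41.5, 49.0]
tool_rot: [[0.007, 0.981, -0.194], [0.001, -0.194, -0.981], [-1.0, 0.007, -0.002]]
force: [1.1, 0.1, -0.0]
opening: 19.0
```

```bash
python3 -m crank '[[[0,0,-20],[0,0,0],0],[[0,0,-20],[0,0,0],0],[[0,0,-14],[0,0,0],0],[[0,0,-8],[0,0,0],0],[[0,0,-4],[0,0,0],0],[[0,0,-2],[0,0,0],0],[[0,0,-1],[0,0,0],0],[[0,0,0],[0,0,0],0]]' 30
python3 -m crank '[[[0,0,0],[0,0,0],0.3],[[0,0,0],[0,0,0],0.3],[[0,0,0],[0,0,0],0.35],[[0,0,0],[0,0,0],0.6],[[0,0,0],[0,0,0],0.6],[[0,0,0],[0,0,0],0.6],[[0,0,20],[0,0,0],0.6],[[0,0,35],[0,0,0],0.6]]'
python3 - <<'E'
from h import *
w=grab("wrist","w10.png");t=grab("top","t10.png");s=grab("scene","s10.png")
im=t.astype(int);m=((im[...,0]>120)&(im[...,1]<90));ys,xs=np.nonzero(m[235:265,280:340]);print("red",len(xs),onz("t10",(xs.mean()+280,ys.mean()+235),10).round(1) if len(xs) else "")
b=w.min(2)>190
for y in (10,40,70,100,130,160):
    x=np.nonzero(b[y,260:310])[0]+260;print(y,x.min() if len(x) else 0,x.max() if len(x) else 0)
print(manip.get_obs()["tool_pos"],manip.get_obs()["opening"])
# scene: shaker & garlic
g=s.astype(int)
E
```

```text
time_s: 21.67
tool_pos: [523.4, 40.2, -21.1]
tool_rot: [[0.001, 0.98, -0.201], [0.0, -0.201, -0.98], [-1.0, 0.001, -0.0]]
force: [0.1, 0.3, -0.5]
opening: 19.2
time_s: 22.33
tool_pos: [520.0, 40.0, 31.1]
tool_rot: [[-0.007, 0.98, -0.201], [-0.0, -0.201, -0.98], [-1.0, -0.007, 0.002]]
force: [0.7, 0.2, -0.0]
opening: 52.7
red 2 [487.6   2.8  10. ]
10 260 309
40 260 309
70 260 309
100 260 309
130 260 309
160 279 293
[524.86979379  40.22522488  35.37783799] 52.70262082545947
```

```bash
python3 -m crank '[[[0,0,25],[0,0,0],1],[[0,0,25],[0,0,0.1],1],[[0,0,25],[0,0,0.1],1],[[-6,14,0],[0,0,0.1175],1],[[-6,14,0],[0,0,0.1175],1],[[-6,14,0],[0,0,0.1175],1],[[-6,14,0],[0,0,0.1175],1],[[-6,14,0],[0,0,0.1175],1]]' 25
python3 -m crank '[[[-6,14,0],[0,0,0.1175],1],[[-6,14,0],[0,0,0.1175],1],[[-6,14,0],[0,0,0.1175],1],[[-6,14,0],[0,0,0.1175],1],[[-6,14,0],[0,0,0.1175],1],[[-6,14,0],[0,0,0.1175],1],[[-6,14,0],[0,0,0.0368],1],[[-6,14,0],[0,0,0],1]]'
python3 - <<'E'
from h import *
w=grab("wrist","w11.png");t=grab("top","t11.png");s=grab("scene","s11.png");o=manip.get_obs();print(o["tool_pos"],o["tool_rot"][:,1])
for f,im,lim in(("w11",w,200),("t10",cv2.imread("pics/t10.png")[...,::-1],170),("s10",cv2.imread("pics/s10.png")[...,::-1],180)):
    m=(im.min(2)>lim).astype(np.uint8)
    for c in cv2.findContours(m,0,2)[0]:
        if cv2.contourArea(c)>(1500 if f=="w11" else 60):
            (x,y),r=cv2.minEnclosingCircle(c);b=cv2.boundingRect(c)
            p=onz(f,(x,y),105)
            if f=="w11" or (abs(p[0]-440)<120 and 100<p[1]<420): print(f,(round(x),round(y)),round(r,1),b,p.round(0),onz(f,(x,y),26).round(0))
im=cv2.imread("pics/t10.png").astype(int);
m=(im[...,2]>110)&(im[...,2]-im[...,0]>25);ys,xs=np.nonzero(m[250:285,175:215]);print("garlic top",len(xs),xs.mean()+175,ys.mean()+250,onz("t10",(xs.mean()+175,ys.mean()+250),26))
E
```

```text
time_s: 23.15
tool_pos: [491.9, 110.6, 107.4]
tool_rot: [[-0.002, 0.83, 0.557], [-0.0, 0.557, -0.83], [-1.0, -0.001, -0.001]]
force: [0.5, -0.4, 0.2]
opening: 87.8
time_s: 23.82
tool_pos: [443.9, 222.5, 107.3]
tool_rot: [[-0.002, 0.239, 0.971], [-0.001, 0.971, -0.239], [-1.0, -0.001, -0.001]]
force: [0.9, 0.3, 0.7]
opening: 88.1
[444.15728954 222.39923289 107.49655562] [ 0.23940085  0.97092031 -0.00098723]
w11 (282, 245) 32.7 (252, 213, 61, 65) [447. 225. 105.] [478. 219.  26.]
w11 (164, 92) 84.1 (82, 49, 165, 98) [346. 184. 105.] [337. 161.  26.]
w11 (47, 92) 79.3 (0, 13, 105, 153) [331. 123. 105.] [315.  75.  26.]
w11 (455, 46) 61.8 (398, 0, 115, 71) [361. 337. 105.] [357. 377.  26.]
w11 (309, 45) 91.3 (229, 0, 166, 115) [342. 264. 105.] [331. 274.  26.]
t10 (236, 272) 7.3 (229, 265, 15, 15) [447. 223. 105.] [446. 232.  26.]
t10 (232, 262) 45.6 (186, 257, 92, 17) [476. 236. 105.] [477. 245.  26.]
s10 (206, 317) 122.1 (84, 243, 234, 134) [460. 396. 105.] [509. 380.  26.]
garlic top 297 192.88215488215488 263.14141414141415 [472.79609757 361.77534266  26.        ]
```

```bash
python3 -m crank '[[[3,2.5,-15],[0,0,0],1],[[0,0,-20],[0,0,0],1],[[0,0,-15],[0,0,0],1],[[0,0,-9.5],[0,0,0],1],[[0,0,0],[0,0,0],0],[[0,0,0],[0,0,0],0],[[0,0,0],[0,0,0],0],[[0,0,0],[0,0,0],0]]' 20
python3 -m crank '[[[0,0,0],[0,0,0],0],[[0,0,0],[0,0,0],0],[[0,0,0],[0,0,0],0],[[0,0,0],[0,0,0],0],[[0,0,0],[0,0,0],0],[[0,0,0],[0,0,0],0],[[0,0,0],[0,0,0],0],[[0,0,0],[0,0,0],0]]' 20
```

```text
time_s: 24.63
tool_pos: [448.6, 224.7, 49.6]
tool_rot: [[0.001, 0.241, 0.97], [0.001, 0.97, -0.241], [-1.0, 0.001, 0.001]]
force: [-0.1, 0.4, 0.1]
opening: 64.7
time_s: 25.3
tool_pos: [448.2, 224.7, 49.2]
tool_rot: [[0.001, 0.241, 0.971], [0.0, 0.971, -0.241], [-1.0, 0.0, 0.001]]
force: [-0.1, -1.3, 6.3]
opening: 42.2
```

The shaker is held (42.2 mm). The tab contact puts the slot mouth near (538,-129), so the well is at about (671,-163).

```bash
python3 -m crank '[[[0,0,5],[0,0,0],0],[[0,0,15],[0,0,0],0],[[0,0,25],[0,0,0],0],[[0,0,35],[0,0,0],0],[[0,0,35],[0,0,0],0],[[0,0,35],[0,0,0],0],[[7,-13,0],[0,0,0],0],[[14.4,-25,0],[0,0,0],0]]' 20
python3 -m crank '[[[14.4,-25,0],[0,0,0],0],[[14.4,-25,0],[0,0,0],0],[[14.4,-25,0],[0,0,0],0],[[14.4,-25,0],[0,0,0],0],[[14.4,-25,0],[0,0,0],0],[[14.4,-25,0],[0,0,0],0],[[14.4,-25,0],[0,0,0],0],[[14.4,-25,0],[0,0,0],0]]'
python3 -m crank '[[[14.4,-25,0],[0,0,0],0],[[14.4,-25,0],[0,0,0],0],[[14.4,-25,0],[0,0,0],0],[[14.4,-25,0],[0,0,0],0],[[14.4,-25,0],[0,0,0],0],[[14,-24,0],[0,0,0],0],[[0,0,0],[0,0,0],0],[[0,0,0],[0,0,0],0]]'
python3 - <<'E'
from h import *
w=grab("wrist","w12.png")[...,::-1];s=grab("scene","s12.png")[...,::-1]
o=manip.get_obs();print(o["tool_pos"],o["opening"])
a=cv2.resize(s[90:260,270:450],(530,500),interpolation=cv2.INTER_CUBIC)
b=cv2.resize(w,(270,202));c=np.zeros((500,270,3),np.uint8);c[:202]=b;l=cv2.imread("pics/t11.png")[215:285,180:345];c[260:260+115]=cv2.resize(l,(270,115),interpolation=cv2.INTER_CUBIC)
cv2.imwrite("pics/c8.png",np.hstack([a,c]))
E
```

```text
time_s: 25.97
tool_pos: [469.9, 188.3, 201.5]
tool_rot: [[0.004, 0.238, 0.971], [0.002, 0.971, -0.238], [-1.0, 0.003, 0.003]]
force: [0.4, -0.2, -1.2]
opening: 42.3
time_s: 26.63
tool_pos: [584.6, -14.6, 198.6]
tool_rot: [[-0.001, 0.241, 0.97], [0.0, 0.97, -0.241], [-1.0, -0.0, -0.001]]
force: [-0.2, 0.8, -0.5]
opening: 42.5
time_s: 27.3
tool_pos: [670.2, -163.3, 198.0]
tool_rot: [[-0.001, 0.243, 0.97], [0.001, 0.97, -0.243], [-1.0, 0.0, -0.001]]
force: [-0.5, 0.0, -2.0]
opening: 42.2
[ 669.61675306 -161.58716569  198.25791125] 42.05309515679533
```

View pics/c8.png

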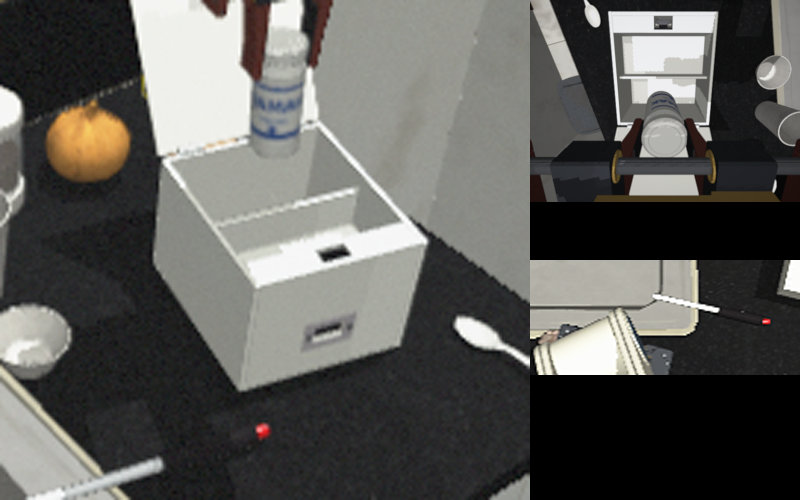

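The lighter lies level on the worktop. The shaker hangs upright over the back compartment, with the divider in the wrist view at about row 158, columns 187–369. This was my last viewable picture, so the checks from here on are numeric.

```bash
python3 - <<'E'
from h import *
a=onz("w12",(187,158),105);b=onz("w12",(369,158),105);m=(a+b)/2;ax=np.array([.97,-.243,0])
print("divider",a.round(1),b.round(1),"well",(m+39*ax).round(1))
w=cv2.imread("pics/w12.png").mean(2).astype(int)
print("col profile",[(y,w[y,200],w[y,240],w[y,350]) for y in range(145,175)])
print("front rim row",[ (y,w[y,240]) for y in range(15,75,2)])
E
```

```text
divider [ 614.4 -226.2  105. ] [651.  -80.2 105. ] well [ 670.5 -162.7  105. ]
col profile [(145, np.int64(218), np.int64(239), np.int64(196)), (146, np.int64(219), np.int64(238), np.int64(197)), (147, np.int64(218), np.int64(229), np.int64(196)), (148, np.int64(218), np.int64(214), np.int64(197)), (149, np.int64(217), np.int64(198), np.int64(197)), (150, np.int64(217), np.int64(196), np.int64(197)), (151, np.int64(216), np.int64(198), np.int64(198)), (152, np.int64(206), np.int64(189), np.int64(191)), (153, np.int64(174), np.int64(162), np.int64(164)), (154, np.int64(132), np.int64(126), np.int64(127)), (155, np.int64(109), np.int64(104), np.int64(105)), (156, np.int64(104), np.int64(99), np.int64(100)), (157, np.int64(106), np.int64(102), np.int64(100)), (158, np.int64(148), np.int64(145), np.int64(118)), (159, np.int64(216), np.int64(216), np.int64(159)), (160, np.int64(239), np.int64(239), np.int64(188)), (161, np.int64(241), np.int64(241), np.int64(197)), (162, np.int64(237), np.int64(236), np.int64(187)), (163, np.int64(200), np.int64(221), np.int64(153)), (164, np.int64(135), 
[... 469 characters left out ...]
int64(85)), (174, np.int64(87), np.int64(219), np.int64(84))]
front rim row [(15, np.int64(22)), (17, np.int64(23)), (19, np.int64(23)), (21, np.int64(20)), (23, np.int64(108)), (25, np.int64(229)), (27, np.int64(234)), (29, np.int64(234)), (31, np.int64(230)), (33, np.int64(227)), (35, np.int64(234)), (37, np.int64(235)), (39, np.int64(234)), (41, np.int64(235)), (43, np.int64(235)), (45, np.int64(235)), (47, np.int64(235)), (49, np.int64(236)), (51, np.int64(235)), (53, np.int64(235)), (55, np.int64(236)), (57, np.int64(235)), (59, np.int64(236)), (61, np.int64(236)), (63, np.int64(236)), (65, np.int64(237)), (67, np.int64(210)), (69, np.int64(109)), (71, np.int64(99)), (73, np.int64(99))]
```

```bash
python3 -m crank '[[[0,0,-15],[0,0,0],0],[[0,0,-20],[0,0,0],0],[[0,0,-20],[0,0,0],0],[[0,0,-20],[0,0,0],0],[[0,0,-20],[0,0,0],0],[[0,0,-20],[0,0,0],0],[[0,0,0],[0,0,0],0],[[0,0,0],[0,0,0],0]]' 20
python3 -m crank '[[[0,0,-8],[0,0,0],0],[[0,0,-7],[0,0,0],0],[[0,0,-5],[0,0,0],0],[[0,0,-3],[0,0,0],0],[[0,0,-2],[0,0,0],0],[[0,0,-1],[0,0,0],0],[[0,0,0],[0,0,0],0],[[0,0,0],[0,0,0],0]]' 20
```

```text
time_s: 28.07
tool_pos: [669.3, -160.9, 83.2]
tool_rot: [[-0.003, 0.24, 0.971], [0.001, 0.971, -0.24], [-1.0, 0.0, -0.003]]
force: [0.1, 0.1, -0.2]
opening: 42.3
time_s: 28.73
tool_pos: [670.6, -162.5, 58.0]
tool_rot: [[0.0, 0.241, 0.97], [-0.0, 0.97, -0.241], [-1.0, -0.0, 0.0]]
force: [-0.5, 0.0, -0.5]
opening: 42.5
```

```bash
python3 -m crank '[[[0,0,-2],[0,0,0],0],[[0,0,-1],[0,0,0],0],[[0,0,0],[0,0,0],0],[[0,0,0],[0,0,0],0.5],[[0,0,0],[0,0,0],0.6],[[0,0,0],[0,0,0],0.7],[[0,0,0],[0,0,0],0.7],[[0,0,0],[0,0,0],0.7]]' 20
python3 -m crank '[[[0,0,0],[0,0,0],0.7],[[0,0,15],[0,0,0],0.7],[[0,0,25],[0,0,0],0.7],[[0,0,35],[0,0,0],0.7],[[0,0,35],[0,0,0],0.7],[[0,0,35],[0,0,0],0.7],[[0,0,0],[0,0,0],1],[[0,0,0],[0,0,0],1]]'
python3 - <<'E'
from h import *
w=grab("wrist","w13.png");s=grab("scene","s13.png");o=manip.get_obs();print(o["tool_pos"],o["opening"])
m=((w.min(2)>120)).astype(np.uint8)
g=cv2.GaussianBlur(cv2.cvtColor(w,cv2.COLOR_RGB2GRAY),(5,5),1)
c=cv2.HoughCircles(g,cv2.HOUGH_GRADIENT,1.5,30,param1=80,param2=25,minRadius=15,maxRadius=50);print(None if c is None else c[0][:6].round(0).tolist())
if c is not None:
  for q in c[0][:6]:print(onz("w13",q[:2],111).round(1))
# scene: white cap location
print("expected cap px",proj("s13",[671,-163,111]).round(1),"base",proj("s13",[671,-163,6]).round(1))
b=s.astype(int);bl=(b[...,2]-b[...,0]>25);ys,xs=np.nonzero(bl[100:200,300:430]);print("blue",len(xs),(xs.mean()+300,ys.mean()+100) if len(xs) else "")
E
```

```text
time_s: 29.4
tool_pos: [670.4, -162.3, 54.8]
tool_rot: [[-0.0, 0.241, 0.971], [0.0, 0.971, -0.241], [-1.0, 0.0, -0.0]]
force: [0.5, -0.0, -0.1]
opening: 61.2
time_s: 30.07
tool_pos: [672.3, -162.8, 204.1]
tool_rot: [[0.006, 0.241, 0.97], [-0.002, 0.971, -0.241], [-1.0, -0.0, 0.006]]
force: [0.0, -0.9, 0.1]
opening: 70.9
[ 670.02257622 -162.23489451  199.96704352] 79.39008223167443
[[496.0, 143.0, 39.0], [254.0, 193.0, 44.0], [554.0, 272.0, 46.0], [331.0, 212.0, 41.0], [218.0, 107.0, 42.0], [221.0, 205.0, 46.0]]
[666.7  22.5 111. ]
[ 659.2 -179.7  111. ]
[797.5  66.9 111. ]
[ 692. -120.  111.]
[ 585.1 -189.3  111. ]
[ 662.6 -210.   111. ]
expected cap px [358.3 149.4] base [353.8 179.8]
blue 0
```

```bash
python3 - <<'E'
from h import *
for z in(111,97):print("exp",proj("w13",[670.5,-162.3,z]).round(1))
w=cv2.imread("pics/w13.png");g=w.mean(2).astype(int)
u,v=proj("w13",[670.5,-162.3,111]).astype(int)
print(u,v);print(g[v-50:v+40:5,u-56:u+57:7])
s=cv2.imread("pics/s13.png").mean(2).astype(int);print(s[136:172:2,338:384:2])
E
```

```text
exp [277.3 200.4]
exp [277.3 196.4]
277 200
[[129 129 131 123 123 122 125 125 127 128 127 127 127 129 129 132 131]
 [228 228 226 226 226 225 221 167 165 165 164 166 165 164 164 163 162]
 [193 194 194 200 236 236 169  93  95 129 186 186 186 186 187 188 187]
 [206 205 204 218 239 238 107  82  79  82 194 197 198 197 197 197 196]
 [218 218 219 221 239 163  95 105 104  86 106 197 197 197 197 197 197]
 [218 218 219 220 239 121 158 108 118 110  90 197 197 197 197 240 239]
 [218 218 219 221 239 136 156 167 174 163 133 198 197 196 238 239 239]
 [217 218 218 220 239 176 176 169 176 168 172 171 236 240 239 240 239]
 [217 218 218 218 240 237 194 180 181 181 170 165 239 239 239 239 239]
 [216 217 218 219 240 239 182 180 181 180 179 157 240 240 240 240 240]
 [217 216 217 218 193 240 222 181 181 180 181 170 195 195 194 194 195]
 [216 217 217 218 193 239 192 179 190 228 179 153 198 197 200 200 195]
 [154 165 165 152 154 237 231 240 239 240 233 179 181 181 175 162 163]
 [103 102 102 103 104 125 239 236 239 239 235 102 103 103 103 103 103]
 [103 103 102 103 103 103 169 237 240 230 111 103 103 104 103 
[... 1269 characters left out ...]
135 134 172 218 220]
 [160 159 156 158 160 164 138 158 142 144 156 165 145 146 179 160 190 224
  222 237 204 156 165]
 [185 163 157 160 156 159 121 157 163 180 180 180 179 183 177 193 219 155
  159 158 158 163 163]
 [190 169 160 157 158 160 105 136 164 192 191 194 187 153 159 158 159 158
  157 157 163 167 164]
 [132 209 159 160 167 182 173 191 185 153 158 160 159 159 159 159 158 160
  161 157 165 163 165]
 [134 135 199 189 189 154 158 160 160 158 159 160 159 157 160 158 160 156
  159 157 163 165 164]
 [134 132 173 182 159 161 157 160 159 158 160 161 160 159 160 160 158 159
  159 163 179 195 213]
 [134 135 133 190 167 159 157 158 158 160 158 159 158 157 157 158 167 179
  194 203 239 246 246]]
```

The shaker stands upright in the well: its cap is at scene (358.5,150) where (358.3,149.4) was expected. Next, the garlic.

```bash
python3 -m crank '[[[-6,16,0],[0,0,0],1],[[-13,33,0],[0,0,0],1],[[-13,33,0],[0,0,0],1],[[-13,33,0],[0,0,0],1],[[-13,33,0],[0,0,0],1],[[-13,33,0],[0,0,0],1],[[-13,33,0],[0,0,0],1],[[-13,33,0],[0,0,0],1]]' 15
python3 -m crank '[[[-13,33,0],[0,0,0],1],[[-13,33,0],[0,0,0],1],[[-13,33,0],[0,0,0],1],[[-13,33,0],[0,0,0],1],[[-13,33,0],[0,0,0],1],[[-13,33,0],[0,0,0],1],[[-13,33,0],[0,0,0],1],[[-13,33,0],[0,0,0],1]]'
python3 -m crank '[[[-5,12,-35],[0,0,0],1],[[0,0,-35],[0,0,0],1],[[0,0,-35],[0,0,0],1],[[0,0,-30],[0,0,0],1],[[0,0,0],[0,0,0],1],[[0,0,0],[0,0,0],1],[[0,0,0],[0,0,0],1],[[0,0,0],[0,0,0],1]]'
python3 - <<'E'
from h import *
w=grab("wrist","w14.png");o=manip.get_obs();print(o["tool_pos"],o["tool_rot"][:,1])
for p in([464,361,26],[464,361,0]):print(proj("w14",p).round(0))
im=w.astype(int);m=((im[...,0]>120)&(im[...,0]-im[...,2]>15)).astype(np.uint8)
for c in cv2.findContours(cv2.morphologyEx(m,cv2.MORPH_CLOSE,np.ones((9,9))),0,2)[0]:
    if cv2.contourArea(c)>600:
        b=cv2.boundingRect(c);q=(b[0]+b[2]/2,b[1]+b[3]/2);print(b,cv2.contourArea(c),onz("w14",q,26).round(1))
u,v=proj("w14",[464,361,26]).astype(int);print(u,v);print(im[max(0,v-80):v+80:10,u-90:u+91:10].tolist() if 0 else im.mean(2).astype(int)[max(0,v-80):v+80:10,u-90:u+91:10])
E
```

```text
time_s: 30.83
tool_pos: [570.9, 86.6, 198.3]
tool_rot: [[-0.003, 0.241, 0.971], [-0.0, 0.971, -0.241], [-1.0, -0.001, -0.003]]
force: [0.6, 1.0, 0.5]
opening: 87.6
time_s: 31.5
tool_pos: [466.8, 349.8, 198.3]
tool_rot: [[-0.003, 0.241, 0.971], [-0.002, 0.971, -0.241], [-1.0, -0.002, -0.002]]
force: [0.4, 0.5, -0.4]
opening: 87.8
time_s: 32.17
tool_pos: [465.5, 361.4, 66.8]
tool_rot: [[0.002, 0.241, 0.97], [0.002, 0.97, -0.241], [-1.0, 0.002, 0.002]]
force: [0.3, 0.3, 0.0]
opening: 88.0
[465.65788975 361.48284193  66.94037838] [0.24129724 0.97044775 0.0026094 ]
[276. 220.]
[276. 210.]
(35, 261, 126, 32) 1403.5 [474.9 221.3  26. ]
(191, 180, 332, 90) 8353.0 [481.4 416.3  26. ]
(19, 43, 75, 54) 1186.5 [334.3 251.2  26. ]
(334, 0, 43, 56) 1043.0 [356.1 437.9  26. ]
276 220
[[ 31  31  31  32  33  36  31  23  22  24  24  21  36  34  34  25  22  23
   23]
 [ 32  31  34  32  33  30  22  22  23  22  21  23  22  23  24  28  23  23
   22]
 [ 31  29  35  37  31  30  28  23  22  21  23  22  20  23  22  20  23  19
   20]
 [ 30  33  31  31  31  34  30  24  22  21  23  23  29  23  22  21  21  22
   
[... 276 characters left out ...]
 139 169 191 195 188 156  22  20  26  93 190
  214]
 [ 31  28  29  29  33  30 121 135 163 136 179 186 168 178 214 212 206 202
  202]
 [ 28  34  30  29  32  35 111 156 146 128 124 156 157 197 202 202 202 192
  180]
 [ 27  30  29  33  30  39 211 144 159 107 116 204 179 187 180 180 180 178
  179]
 [ 31  54 133 197 200 201 201 194 229 195 192 173 179 176 180 182 179 178
   50]
 [ 18 200 198 200 200 185 180 181 183 181 184 185 180 179 178 179 178 179
   14]
 [ 19 183 182 181 181 179 187 186 182 182 180 179 180 179 178 179 179 181
   17]
 [ 17 182 187 185 182 180 179 181 181 181 181 180 180 180 179 180 179 181
   18]
 [ 18 179 182 182 182 179 179 181 182 183 181 179 179 180 179 180 183 183
   47]]
```

The garlic lies at about pixel (275,222), 2 px from where it was expected and between the fingers. Descending.

```bash
python3 -m crank '[[[0,0,-20],[0,0,0],1],[[0,0,-20],[0,0,0],1],[[0,0,-20],[0,0,0],1],[[0,0,-8],[0,0,0],1],[[0,0,-5],[0,0,0],1],[[0,0,-3],[0,0,0],1],[[0,0,-2],[0,0,0],1],[[0,0,0],[0,0,0],1]]' 12
python3 -m crank '[[[0,0,0],[0,0,0],0],[[0,0,0],[0,0,0],0],[[0,0,0],[0,0,0],0],[[0,0,0],[0,0,0],0],[[0,0,0],[0,0,0],0],[[0,0,0],[0,0,0],0],[[0,0,0],[0,0,0],0],[[0,0,0],[0,0,0],0]]' 12
```

```text
time_s: 32.88
tool_pos: [465.0, 361.0, -12.4]
tool_rot: [[0.001, 0.241, 0.97], [0.001, 0.97, -0.241], [-1.0, 0.001, 0.001]]
force: [0.8, -1.1, 0.5]
opening: 87.8
time_s: 33.55
tool_pos: [464.6, 360.8, -13.0]
tool_rot: [[0.0, 0.241, 0.971], [0.0, 0.971, -0.241], [-1.0, 0.0, 0.0]]
force: [0.6, -0.1, 1.1]
opening: 49.9
```

The garlic is held (49.9 mm); the tray centre is at (598,-144.5).

```bash
python3 -m crank '[[[0,0,3],[0,0,0],0],[[0,0,12],[0,0,0],0],[[0,0,25],[0,0,0],0],[[0,0,30],[0,0,0],0],[[0,0,30],[0,0,0],0],[[0,0,30],[0,0,0],0],[[0,0,30],[0,0,0],0],[[3.4,-13,0],[0,0,0],0]]' 12
python3 -m crank '[[[8,-30,0],[0,0,0],0],[[8,-30,0],[0,0,0],0],[[8,-30,0],[0,0,0],0],[[8,-30,0],[0,0,0],0],[[8,-30,0],[0,0,0],0],[[8,-30,0],[0,0,0],0],[[8,-30,0],[0,0,0],0],[[8,-30,0],[0,0,0],0]]'
python3 -m crank '[[[8,-30,0],[0,0,0],0],[[8,-30,0],[0,0,0],0],[[8,-30,0],[0,0,0],0],[[8,-30,0],[0,0,0],0],[[8,-30,0],[0,0,0],0],[[8,-30,0],[0,0,0],0],[[8,-30,0],[0,0,0],0],[[8,-30,0],[0,0,0],0]]'
python3 -m crank '[[[2,-12,0],[0,0,0],0],[[0,0,0],[0,0,0],0],[[0,0,0],[0,0,0],0],[[0,0,0],[0,0,0],0],[[0,0,0],[0,0,0],0],[[0,0,0],[0,0,0],0],[[0,0,0],[0,0,0],0],[[0,0,0],[0,0,0],0]]'
python3 - <<'E'
from h import *
w=grab("wrist","w15.png");s=grab("scene","s15.png");o=manip.get_obs();T=o["tool_pos"];print(T,o["opening"])
ax=np.array([.97,-.243,0])
for k in(-26,0,26):print("garlic x",k,proj("w15",T+[0,0,39]+k*ax).round(0))
print("div",proj("w15",[633,-153.5,105]).round(0),"front inner rim",proj("w15",[565,-136.3,122]).round(0))
im=w.astype(int);print([(y,im[y,278].tolist()) for y in range(100,300,6)])
E
```

```text
time_s: 34.22
tool_pos: [470.9, 351.2, 154.0]
tool_rot: [[0.009, 0.24, 0.971], [0.007, 0.971, -0.24], [-1.0, 0.009, 0.007]]
force: [0.9, 0.2, 1.1]
opening: 50.3
time_s: 34.88
tool_pos: [531.7, 105.8, 147.2]
tool_rot: [[-0.0, 0.241, 0.97], [-0.0, 0.97, -0.241], [-1.0, -0.0, -0.0]]
force: [0.9, 0.8, -1.2]
opening: 50.1
time_s: 35.55
tool_pos: [595.5, -134.2, 147.1]
tool_rot: [[-0.0, 0.241, 0.97], [0.0, 0.97, -0.241], [-1.0, -0.0, -0.0]]
force: [-0.2, 0.0, -0.4]
opening: 50.0
time_s: 36.22
tool_pos: [597.9, -143.6, 147.0]
tool_rot: [[-0.0, 0.24, 0.971], [0.0, 0.971, -0.24], [-1.0, 0.0, -0.0]]
force: [0.6, -0.3, 0.1]
opening: 50.0
[ 597.95627322 -143.93631357  146.93822211] 50.242884233056394
garlic x -26 [277. 223.]
garlic x 0 [277. 273.]
garlic x 26 [277. 320.]
div [276. 268.] front inner rim [276. 180.]
[(100, [23, 25, 26]), (106, [19, 19, 22]), (112, [17, 18, 20]), (118, [14, 15, 15]), (124, [14, 13, 13]), (130, [129, 126, 128]), (136, [102, 102, 98]), (142, [239, 240, 241]), (148, [147, 148, 151]), (154, [60, 60, 63]), (160, [54, 55, 58]), (166, [11, 11, 14]), (172, [12, 14, 14]), (178, [182, 182, 176]), (184, [199, 198, 193]), (190, [199, 198, 192]), (196, [197, 197, 192]), (202, [198, 197, 191]), (208, [197, 197, 191]), (214, [237, 237, 238]), (220, [240, 241, 243]), (226, [97, 86, 83]), (232, [124, 114, 108]), (238, [128, 116, 109]), (244, [143, 128, 123]), (250, [151, 138, 131]), (256, [154, 140, 133]), (262, [155, 140, 134]), (268, [153, 139, 132]), (274, [145, 130, 125]), (280, [126, 113, 107]), (286, [70, 61, 57]), (292, [97, 83, 80]), (298, [84, 73, 67])]
```

The garlic is centred in the grip: its front edge is at row 224 against 223 expected. Lowering.

```bash
python3 -m crank '[[[0,-0.5,-15],[0,0,0],0],[[0,0,-20],[0,0,0],0],[[0,0,-20],[0,0,0],0],[[0,0,-15],[0,0,0],0],[[0,0,-8],[0,0,0],0],[[0,0,-5],[0,0,0],0],[[0,0,-3],[0,0,0],0],[[0,0,0],[0,0,0],0]]' 12
python3 -m crank '[[[0,0,-3],[0,0,0],0],[[0,0,-2],[0,0,0],0],[[0,0,-1],[0,0,0],0],[[0,0,-1],[0,0,0],0],[[0,0,0],[0,0,0],0],[[0,0,0],[0,0,0],0],[[0,0,0],[0,0,0],0],[[0,0,0],[0,0,0],0]]' 12
```

```text
time_s: 36.98
tool_pos: [598.1, -144.8, 60.9]
tool_rot: [[0.0, 0.241, 0.971], [-0.0, 0.971, -0.241], [-1.0, 0.0, 0.0]]
force: [-0.1, 0.8, 0.7]
opening: 50.4
time_s: 37.65
tool_pos: [598.0, -144.9, 54.0]
tool_rot: [[0.0, 0.241, 0.97], [-0.0, 0.97, -0.241], [-1.0, -0.0, 0.0]]
force: [-0.5, 0.1, -1.7]
opening: 50.1
```

```bash
python3 -m crank '[[[0,0,0],[0,0,0],0.62],[[0,0,0],[0,0,0],0.66],[[0,0,0],[0,0,0],0.75],[[0,0,0],[0,0,0],0.8],[[0,0,0],[0,0,0],0.8],[[0,0,0],[0,0,0],0.8],[[0,0,10],[0,0,0],0.8],[[0,0,25],[0,0,0],0.8]]' 12
python3 -m crank '[[[0,0,30],[0,0,0],0.8],[[0,0,35],[0,0,0],0.8],[[0,0,35],[0,0,0],0.8],[[0,0,20],[0,0,0],0.8],[[-15,20,0],[0,0,0],0.8],[[-20,30,0],[0,0,0],0.8],[[-20,30,0],[0,0,0],0.8],[[-20,30,0],[0,0,0],0.8]]'
python3 -m crank '[[[-20,30,0],[0,0,0],0.8],[[-20,30,0],[0,0,0],0.8],[[0,0,0],[0,0,0],0.8],[[0,0,0],[0,0,0],0.8],[[0,0,0],[0,0,0],0.8],[[0,0,0],[0,0,0],0.8],[[0,0,0],[0,0,0],0.8],[[0,0,0],[0,0,0],0.8]]'
python3 - <<'E'
from h import *
t=grab("top","t16.png");s=grab("scene","s16.png")
for n,p in dict(garlic=[598,-144.5,92],shaker=[670.5,-162.5,111],bowl=[690,72,0],tumbler=[784,66,0]).items():print(n,"exp",proj("s16",p).round(1),proj("t16",p).round(1))
im=s.astype(int);m=((im[...,0]-im[...,2]>12)&(im[...,0]>90))[130:215,325:420];ys,xs=np.nonzero(m);print("garlic scene",len(xs),np.median(xs)+325,np.median(ys)+130,xs.min()+325,xs.max()+325,ys.min()+130,ys.max()+130)
g=s.mean(2).astype(int);print(g[142:160:2,344:372:2])
s0=cv2.imread("pics/s0.png")[...,::-1].astype(int);d=np.abs(im-s0).max(2)
print("bowl diff",(d[190:222,262:298]>50).sum(),"tumbler diff",(d[150:200,244:276]>50).sum())
r=(im[...,0]>150)&(im[...,1]<90);ys,xs=np.nonzero(r[220:260,330:380]);print("red",xs.mean()+330,ys.mean()+220,len(xs))
r=(s0[...,0]>150)&(s0[...,1]<90);ys,xs=np.nonzero(r[220:260,330:380]);print("red0",xs.mean()+330,ys.mean()+220)
print("tube diff",(d[244:268,275:328]>60).sum(),manip.get_obs()["tool_pos"])
E
```

```text
time_s: 38.32
tool_pos: [595.5, -144.2, 86.7]
tool_rot: [[-0.006, 0.241, 0.97], [0.002, 0.97, -0.241], [-1.0, 0.0, -0.006]]
force: [-0.5, 0.0, -0.4]
opening: 70.4
time_s: 38.98
tool_pos: [522.0, -34.1, 209.7]
tool_rot: [[0.001, 0.242, 0.97], [0.0, 0.97, -0.242], [-1.0, 0.0, 0.001]]
force: [0.1, 1.6, -0.1]
opening: 70.4
time_s: 39.65
tool_pos: [483.4, 24.3, 208.8]
tool_rot: [[-0.0, 0.242, 0.97], [-0.0, 0.97, -0.242], [-1.0, -0.0, 0.0]]
force: [0.6, 0.0, -0.2]
opening: 70.1
garlic exp [371.3 172.8] [364.5 218.6]
shaker exp [358.3 149.6] [371.3 192.6]
bowl exp [279.7 212.1] [288.7 192.8]
tumbler exp [261.6 190.8] [290.5 163.3]
garlic scene 255 366.0 164.0 325 415 130 189
[[ 57  50  47  49  48  42  39  40  39  41  44  47  68  74]
 [ 47  42  37  42  39  44  42  56  64  76 105 126 143 162]
 [ 38  43  40  52  69  75 145 207 208 210 166 164 161 163]
 [ 66  77  89  89 110 244 246 246 246 246 238 170 144 144]
 [ 79  69  63  48  51 236 246 246 240 233 152  88  88  85]
 [ 53  52  48  48  49  49 163  94  97  83  81  73  75  85]
 [ 58  53  55  52  49  44  78  75  74 120 188 125 159 162]
 [ 51  47  47  32  35  37 108 163 227 222 158 166 163 165]
 [ 37  40  42  41  37  34 144 161 165 147 144 186 164 190]]
bowl diff 0 tumbler diff 0
red 359.0 235.88888888888889 9
red0 359.3076923076923 236.0
tube diff 143 [483.23691725  24.54920341 208.7424303 ]
```

The bowl, tumbler and lighter rear are unchanged. The gripper partly hides the caddy, so I'll move it aside for the last check.

```bash
python3 -m crank '[[[-5,35,0],[0,0,0],0.8],[[-5,35,0],[0,0,0],0.8],[[-5,35,0],[0,0,0],0.8],[[-5,35,0],[0,0,0],0.8],[[-5,35,0],[0,0,0],0.8],[[-5,35,0],[0,0,0],0.8],[[-5,35,0],[0,0,0],0.8],[[-5,35,0],[0,0,0],0.8]]' 12
python3 -m crank '[[[0,0,0],[0,0,0],0.8],[[0,0,0],[0,0,0],0.8],[[0,0,0],[0,0,0],0.8],[[0,0,0],[0,0,0],0.8],[[0,0,0],[0,0,0],0.8],[[0,0,0],[0,0,0],0.8],[[0,0,0],[0,0,0],0.8],[[0,0,0],[0,0,0],0.8]]'
python3 - <<'E'
from h import *
s=grab("scene","s17.png");t=grab("top","t17.png");im=s.astype(int)
s0=cv2.imread("pics/s0.png")[...,::-1].astype(int);d=np.abs(im-s0).max(2)
for k,sl in dict(bowl=(190,222,262,298),tumbler=(150,200,244,276),tube=(244,268,275,328)).items():print(k,(d[sl[0]:sl[1],sl[2]:sl[3]]>50).sum())
c=im[160:186,355:392];m=(c[...,0]-c[...,2]>8);ys,xs=np.nonzero(m);print("garlic px",len(xs),xs.mean()+355,ys.mean()+160,xs.min()+355,xs.max()+355,ys.min()+160,ys.max()+160)
g=s.mean(2).astype(int);print(g[142:160:2,344:376:2])
T=t.astype(int);c=T[200:235,345:385];m=(c[...,0]-c[...,2]>8);ys,xs=np.nonzero(m)
if len(xs):print("garlic top",len(xs),onz("t17",(xs.mean()+345,ys.mean()+200),92).round(1))
E
```

```text
time_s: 40.42
tool_pos: [442.7, 306.6, 208.8]
tool_rot: [[-0.0, 0.242, 0.97], [-0.0, 0.97, -0.242], [-1.0, -0.0, -0.0]]
force: [1.5, -0.3, -0.5]
opening: 70.4
time_s: 41.08
tool_pos: [443.2, 304.6, 209.0]
tool_rot: [[0.0, 0.242, 0.97], [0.0, 0.97, -0.242], [-1.0, 0.0, 0.0]]
force: [0.4, 0.1, -0.5]
opening: 70.5
bowl 687
tumbler 759
tube 199
garlic px 171 369.92397660818716 170.24561403508773 357 391 160 185
[[160 161 161 162 160 161 160 158 161 160 161 159 160 161 159 161]
 [159 161 162 161 160 160 158 162 160 161 159 159 161 159 161 157]
 [161 160 161 161 162 191 223 230 217 210 162 161 162 161 159 159]
 [161 162 162 162 217 244 245 245 245 245 237 165 160 158 161 161]
 [161 161 160 169 245 245 245 245 245 245 240 235 159 160 160 153]
 [160 163 162 120 239 245 245 245 245 245 241 244 161 161 159 143]
 [159 159 163 132 202 239 239 240 245 245 242 171 160 158 161 135]
 [160 160 161 141 130 129 208 231 226 218 156 163 160 161 157 133]
 [158 159 160 141 152 141 144 158 164 144 143 183 160 188 219 222]]
garlic top 513 [ 611.  -149.7   92. ]
```

```bash
python3 -c "
from rig import manip
print(manip.close_job())"
```

```text
the job is handed in; nothing more can be done
None
```

I did every step of the task in order and handed the job in at about 41 s of the 72 s allowed. It reports no verdict, so the result below rests on my own checks.

- **Lighter grasp:** The first attempts to pick up the lighter closed on nothing, because the fingers' real ends sit about 25 mm above the reported TCP. One of them pressed on the lighter with about 30 N before I went lower and got a firm grip.
- **Opening the caddy:** The tube went through the slot without touching its frame and pressed the tab to about 6.5 N, its stop. The lid opened, and I laid the lighter back where it had been.
- **Placing:** I set the shaker down in the back compartment, then the garlic in the front one, and moved the arm clear.

**Last checks:**
- **Shaker:** its cap is within about 1 px of where it should be in the scene view, upright.
- **Garlic:** it is within about 3 px of the tray centre in the scene view. The top view puts it about 13 mm further back; that colour mask is rough, and I took the scene view.
- **Lighter:** it looked level on the worktop in the last picture I viewed. Its red rear end is within 1 px of where it started. The pixel comparison on its tube showed differences (143–199 px) that I did not look into.
- **Bowl and tumbler:** they showed no change just after the garlic was released. The same comparison on the final image differed by 687 px (bowl) and 759 px (tumbler). I put this down to the parked arm standing in front of them, but did not confirm it.

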